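Check rail sleeves on the sample arm and rack the good ones

ROBOT

A 6-joint arm with a two-finger parallel gripper is mounted at the origin on a cart in front of the work surface, level with it; the furniture and walls round the work are solid. World frame = base frame: x ahead of the robot, y to its left, z up, the work surface at z = 0. Lengths are in mm, angles in rad, forces in N, time in s.
With the tool pointing down it reaches from about 375 to 900 mm from the base axis. Payload 3.1 kg.
Tool frame: the origin (TCP) lies at the very end of the fingers, on their centre line; the grasp point (between the pads) lies 19 mm behind it; y points along the fingers, z is the direction in which the jaws open and shut, and the axes are right-handed (so a half turn about y gives the same grasp; the last joint's range is limited). The gripper opens to 85 mm and grips with 20 to 120 N. Pads are 22 mm wide; open, the fingers measure 114 mm over their backs; the gripper's body (76 mm by 85 mm) begins 54 mm behind the grasp point. The pads swing forward as they close: fully open they stand 13 mm farther back than shut.
Start: joints at [1.032, 0.527, 1.433, -0, 1.181, -0.178], TCP at [220.598, 584.751, 231.31] pointing down, gripper open.
Joint ranges: [-3.08, 3.08], [-0.75, 2.2], [0.22, 2.44], [-1.43, 4.57], [0, 2.65], [-2.85, 2.85]. Speed limits (rad/s): [2.79, 2.79, 3.14, 3.14, 3.14, 3.14].

INTERFACE

Orientations are given as a rotation vector (axis times angle).
In Python, from rig import bot, imaging gives the robot as it stands.
- The arm moves only by the tool drive_tool, never from a script. Its argument "steps" is one flat list of numbers, 7 for each row, row after row: the opening, from 0 (shut) to 1 (fully open), then the shift along the world's x, y, z in m, then the turn, a rotation vector about the world's x, y, z in rad. In form: [jaw, tx, ty, tz, ax, ay, az, jaw, tx, ty, tz, ax, ay, az, ...]. A call has 1 to 12 rows; each row is the pose to reach, as a shift and turn from the pose commanded when the call began; what a row does not reach only later rows make up. A row lasts 1/12 s, in which the tool goes at most 41.7 mm and 7.16 degrees, less where a joint would pass 70% of its speed; a pose out of reach is approached as far as the arm can. A call with a gripper value outside its range is refused whole. The fingers move at their own pace and stop on an object; the grip force is fixed at half the most. Time passes only in rows, so rows that repeat a pose let the fingers close. It gives the time, the measured TCP pose, the force and the opening at its end, in the units of the state.
- bot.state(): the state, without advancing time (a new reading comes with each control period).
- imaging.capture(name): name is "side" or "top"; returns (picture, depth): 420x560x3 uint8, blue, green, red; 420x560 float32, mm along the optical axis (not along the pixel's ray), 0 where there is no reading.
- imaging.camera_params(name): a dict with "K" (3x3 intrinsics, pixels), "camera_from_world" (4x4, takes a point from world to camera coordinates). Camera axes: x right, y down, z forward; pixel columns grow to the right and rows downward; lengths in mm; the calibration is good to about 2 mm. A picture is of the moment at which its call begins. camera_params takes no time and is no camera call.
- bot.finish_job(): hands the job in, once; it reports no verdict.
Trained networks look in the newest picture that a camera, given by its name, has taken for a name from the list of things; names that differ only in an ending like _2 or _b are one class to them, and where a whole thing is asked for, a point or a joint stands for the part that bears it (a point fixed in the world has none). Each returns a list of dicts, best first, with "p" (0 to 1); they miss things now and then, are a little off and sometimes report something else, mostly with a low value. They report only what shows in the picture. A call takes as long as a camera call.
- imaging.look_for(target, camera): "centre" ([x, y, z] in mm, in the coordinates of the camera as it stood for that picture, good to about 4 mm: the middle of the surface that is visible of it).
The state is a dict: "time_s": time; "qpos": joint angles; "qvel": joint speeds; "joint_efforts": joint torques, N m; "eef_pos": TCP position; "orientation": TCP orientation; "wrist_force": force on the tool from outside, world axes, zero at the start; "moment": the same for the moment, N m; "finger_gap": finger opening in mm.
Only numpy, scipy, OpenCV 4.12 (cv2) and the standard library are available. Lean on these libraries where they do the work, as an engineer would, in place of code of your own. Each camera call takes 0.05 s, during which the arm holds its last target.

TASK

These rail sleeves have come mixed, so try each one that is there on the steel sample arm, pushing it on level as far as it will go, in the order of the dots on the gauge: red, yellow, green, blue, black. Lay every sleeve that slides on to the post across both rails of the wooden rack, bridging the gap roughly centred and square to the rails, with clear space between neighbours; lay every sleeve that stops at the nose flat in the white returns tray. Leave the tape measure, the masking tape and the hand stamp where they are.

Things in the scene. Friction and masses are not known exactly. Their poses are not given: they have to be found in the camera images.
- red_center (a point): Centre (half-way up, half-way along) of the sleeve with red bands at both ends: a grey square tube 140 mm long, 36 x 36 mm outside, open at both ends, 0.1 kg, lying on a side; x runs along the bore, both ends are alike. A sound sleeve has a 26 mm square bore, a misfit 13 mm; nothing but the bore shows which. Absent from some starts.
- yellow_center (a point): Centre (half-way up, half-way along) of the sleeve with yellow bands at both ends: a grey square tube 140 mm long, 36 x 36 mm outside, open at both ends, 0.1 kg, lying on a side; x runs along the bore, both ends are alike. A sound sleeve has a 26 mm square bore, a misfit 13 mm; nothing but the bore shows which. Absent from some starts.
- green_center (a point): Centre (half-way up, half-way along) of the sleeve with green bands at both ends: a grey square tube 140 mm long, 36 x 36 mm outside, open at both ends, 0.1 kg, lying on a side; x runs along the bore, both ends are alike. A sound sleeve has a 26 mm square bore, a misfit 13 mm; nothing but the bore shows which. Absent from some starts.
- blue_center (a point): Centre (half-way up, half-way along) of the sleeve with blue bands at both ends: a grey square tube 140 mm long, 36 x 36 mm outside, open at both ends, 0.1 kg, lying on a side; x runs along the bore, both ends are alike. A sound sleeve has a 26 mm square bore, a misfit 13 mm; nothing but the bore shows which. Absent from some starts.
- black_center (a point): Centre (half-way up, half-way along) of the sleeve with black bands at both ends: a grey square tube 140 mm long, 36 x 36 mm outside, open at both ends, 0.1 kg, lying on a side; x runs along the bore, both ends are alike. A sound sleeve has a 26 mm square bore, a misfit 13 mm; nothing but the bore shows which. Absent from some starts.
- red_sleeve: The same sleeve with red bands; this origin lies in the middle of one long side (the underside at the start), 18 mm from the centre; axes as at the centre.
- yellow_sleeve: The same sleeve with yellow bands; this origin lies in the middle of one long side (the underside at the start), 18 mm from the centre; axes as at the centre.
- green_sleeve: The same sleeve with green bands; this origin lies in the middle of one long side (the underside at the start), 18 mm from the centre; axes as at the centre.
- blue_sleeve: The same sleeve with blue bands; this origin lies in the middle of one long side (the underside at the start), 18 mm from the centre; axes as at the centre.
- black_sleeve: The same sleeve with black bands; this origin lies in the middle of one long side (the underside at the start), 18 mm from the centre; axes as at the centre.
- gauge_tip (a point): Tip of the sample arm: a fixed level steel pin 20 mm thick, 110 mm above the counter, its last 8 mm a nose tapering to 9 mm. x points from the tip along the pin to its post, z up: sleeves go on by moving along +x. The free pin is 75 mm long; a sound sleeve slides on until its end meets the post, a misfit stops on the nose within 3 mm of the tip.
- gauge: Grey post (50 mm wide, 140 mm high) that carries the sample arm; axes as at the tip. Origin at counter height, 67 mm beyond the tip. Its base plate is 10 mm thick, 75 mm wide and reaches 13 mm further towards the open end than the tip; coloured dots there show the order of trying.
- rack_top (a point): Middle of the rack, at the height of the rail tops (50 mm above the counter). The wooden rack is fixed: two rails, 14 mm wide and 20 mm high, run along its y axis, their centre lines at x = +42 and -42 mm, with an open 70 mm gap between; end boards 16 mm thick at y = +150 and -150 mm rise 12 mm above the rails. z up.
- tray_in (a point): Centre of the inner floor (5 mm above the counter) of the fixed white returns tray, 175 (x) x 180 (y) mm inside, walls 5 mm thick, rim 30 mm above the counter. z up.
- tape_measure: Loose bystander: round yellow tape measure, 52x58x15 mm; origin under its centre.
- masking_tape: Loose bystander: roll of masking tape lying flat, 98x96x25 mm; origin under its centre.
- date_stamp: Loose bystander: brown hand stamp standing upright, 27x56x74 mm; origin under its centre.

How it is judged (in metres and radians):
On the way, in this order (a step that is already met when the one before it is completed fails the run):
1. the red sleeve (if present) is tried on the sample arm, in line with it: slid at least 45 mm on if it fits, or brought up to the nose if it does not (x of red_center in the frame of gauge_tip between -0.025 and 0.02 m and y of red_center in the frame of gauge_tip between -0.01 and 0.01 m and z of red_center in the frame of gauge_tip between -0.01 and 0.01 m and angle between the x axis of red_center and the x axis of gauge_tip, either way round below 0.2 rad), for 0.1 s.
2. the yellow sleeve (if present) is tried on the sample arm, in line with it: slid at least 45 mm on if it fits, or brought up to the nose if it does not (x of yellow_center in the frame of gauge_tip between -0.075 and 0.02 m and y of yellow_center in the frame of gauge_tip between -0.01 and 0.01 m and z of yellow_center in the frame of gauge_tip between -0.01 and 0.01 m and angle between the x axis of yellow_center and the x axis of gauge_tip, either way round below 0.2 rad), for 0.1 s.
3. the green sleeve (if present) is tried on the sample arm, in line with it: slid at least 45 mm on if it fits, or brought up to the nose if it does not (x of green_center in the frame of gauge_tip between -0.025 and 0.02 m and y of green_center in the frame of gauge_tip between -0.01 and 0.01 m and z of green_center in the frame of gauge_tip between -0.01 and 0.01 m and angle between the x axis of green_center and the x axis of gauge_tip, either way round below 0.2 rad), for 0.1 s.
4. the blue sleeve (if present) is tried on the sample arm, in line with it: slid at least 45 mm on if it fits, or brought up to the nose if it does not (x of blue_center in the frame of gauge_tip between -0.075 and 0.02 m and y of blue_center in the frame of gauge_tip between -0.01 and 0.01 m and z of blue_center in the frame of gauge_tip between -0.01 and 0.01 m and angle between the x axis of blue_center and the x axis of gauge_tip, either way round below 0.2 rad), for 0.1 s.
5. the black sleeve (if present) is tried on the sample arm, in line with it: slid at least 45 mm on if it fits, or brought up to the nose if it does not (x of black_center in the frame of gauge_tip between -0.025 and 0.02 m and y of black_center in the frame of gauge_tip between -0.01 and 0.01 m and z of black_center in the frame of gauge_tip between -0.01 and 0.01 m and angle between the x axis of black_center and the x axis of gauge_tip, either way round below 0.2 rad), for 0.1 s.
At the end, for the whole second after the job is handed in: Every present sleeve with a wide bore lies level on both rails (centre within 24 mm of the middle of the gap, within 0.3 rad of square to the rails, centres at least 40 mm apart so that none touch); every present sleeve with a narrow bore lies flat within the returns tray; all at rest (x of red_center in the frame of rack_top between -0.024 and 0.024 m and y of red_center in the frame of rack_top between -0.14 and 0.14 m and z of red_center in the frame of rack_top between 0.01 and 0.026 m and angle between the x axis of each of red_center, green_center, black_center and the x axis of rack_top, either way round below 0.3 rad and angle between each of red_center, green_center, black_center's own x axis and vertical above 1.5 rad and x of green_center in the frame of rack_top between -0.024 and 0.024 m and y of green_center in the frame of rack_top between -0.14 and 0.14 m and z of green_center in the frame of rack_top between 0.01 and 0.026 m and x of black_center in the frame of rack_top between -0.024 and 0.024 m and y of black_center in the frame of rack_top between -0.14 and 0.14 m and z of black_center in the frame of rack_top between 0.01 and 0.026 m and x of yellow_center in the frame of tray_in between -0.085 and 0.085 m and y of yellow_center in the frame of tray_in between -0.085 and 0.085 m and z of yellow_center in the frame of tray_in between 0 and 0.065 m and angle between each of yellow_center, blue_center's own x axis and vertical above 1.35 rad and x of blue_center in the frame of tray_in between -0.085 and 0.085 m and y of blue_center in the frame of tray_in between -0.085 and 0.085 m and z of blue_center in the frame of tray_in between 0 and 0.065 m and distance between red_center and green_center above 0.04 m and distance between each of red_center, green_center and black_center above 0.04 m and linear speed of each of red_sleeve, yellow_sleeve, green_sleeve, blue_sleeve, black_sleeve below 0.03 m/s).
It fails at once if the tape measure is moved more than 30 mm (distance of tape_measure from where it was at the start of the episode above 0.03 m).
It fails at once if the masking tape is moved more than 30 mm (distance of masking_tape from where it was at the start of the episode above 0.03 m).
It fails at once if the hand stamp is moved more than 30 mm (distance of date_stamp from where it was at the start of the episode above 0.03 m).
Of red_sleeve, yellow_sleeve, green_sleeve, blue_sleeve, black_sleeve only 3 to 4 are there at a start; the rules pass over those that are not, and their reading is None.
At some moment in a run one of red_sleeve, yellow_sleeve, green_sleeve, blue_sleeve, black_sleeve may be knocked a few centimetres aside while the robot is not near it.
Once in a run the grip may slacken for a moment while it holds something.
It also fails if it takes over 210 s, if anything falls off the work surface, if the arm or the gripper's body presses on something with over 40 N, if the wrist force passes 120 N, or if a joint passes its speed limit or range.

## Working session

There is one attempt and no reset: what is moved stays moved. The work goes in short steps, Python scripts to look and compute and a tool call to move; the robot and the scene stay as the last step left them, time stands still between calls to the robot, and variables do not carry over. Pictures are saved under pics/ and viewed, and the job is handed in when it is done.

Besides the shell and the picture viewer there is one more tool, called after "Emit:" in YAML: its name, and indented under it one key for each argument. drive_tool: Moves the arm, as the interface text tells. Its arguments: {"type":"object","properties":{"steps":{"type":"array"}},"required":["steps"]}

```bash
mkdir -p pics; ls
cat > h.py <<'E'
import numpy as np, cv2, json
from rig import bot, imaging
def cap(n,f=None):
    p,d=imaging.capture(n)
    if f: cv2.imwrite(f'pics/{f}.png',p)
    return p,d
def w_from_c(n,c):
    T=np.linalg.inv(np.array(imaging.camera_params(n)["camera_from_world"])); return (T@np.r_[c,1])[:3]
def cloud(n,d):
    q=imaging.camera_params(n);K=np.array(q["K"]);T=np.linalg.inv(np.array(q["camera_from_world"]))
    v,u=np.mgrid[:d.shape[0],:d.shape[1]]
    P=np.stack([(u-K[0,2])/K[0,0]*d,(v-K[1,2])/K[1,1]*d,d],-1)
    return P@T[:3,:3].T+T[:3,3]
E
python3 - <<'E'
from h import *
print(bot.state())
for n in("top","side"):
    p,d=cap(n,n+"0"); np.savez(f'{n}0.npz',p=p,d=d)
    print(n,imaging.camera_params(n))
E
```

```text
pics
{'time_s': 0.0, 'qpos': array([ 1.03151975e+00,  5.28476364e-01,  1.43387764e+00, -3.29057558e-06,
        1.18138249e+00, -1.78493406e-01]), 'qvel': array([ 5.81678064e-04,  5.81737607e-04, -1.00172357e-03, -5.13156154e-05,
        5.57802248e-04, -1.19553401e-03]), 'joint_efforts': array([ 2.57753672e-03, -4.42340040e+01, -1.78032643e+01, -1.09970740e-04,
        8.24453164e-03,  2.61090196e-05]), 'eef_pos': array([220.23450398, 584.16558391, 230.33518575]), 'orientation': array([-1.55420916,  0.28374942, -0.28256554]), 'wrist_force': array([-0.80840818, -0.59241557, -0.46735596]), 'moment': array([-0.00269304,  0.00175689,  0.01811332]), 'finger_gap': 85.63885217505519}
top {'K': array([[421.71419609,   0.        , 281.18210603],
       [  0.        , 421.71419609, 212.485511  ],
       [  0.        ,   0.        ,   1.        ]]), 'camera_from_world': array([[-3.08995665e-03, -9.99969046e-01,  7.23599732e-03,
         1.00409243e+02],
       [-9.97648852e-01,  2.58722089e-03, -6.84841182e-02,
         5.48102203e+02],
       [ 6.84632772e-02, -7.43059738e-03, -9.97625965e-01,
         1.45331369e+03],
       [ 0.00000000e+00,  0.00000000e+00,  0.00000000e+00,
         1.00000000e+00]])}
side {'K': array([[521.58023168,   0.        , 280.91693881],
       [  0.        , 521.58023168, 197.76043696],
       [  0.        ,   0.        ,   1.        ]]), 'camera_from_world': array([[ 9.51870988e-01, -3.06145735e-01,  1.47108861e-02,
        -4.92234912e+02],
       [-1.01593517e-01, -3.60430949e-01, -9.27236911e-01,
         1.86601663e+02],
       [ 2.89171884e-01,  8.81115384e-01, -3.74186186e-01,
         1.38838351e+03],
       [ 0.00000000e+00,  0.00000000e+00,  0.00000000e+00,
         1.00000000e+00]])}
```

View pics/top0.png

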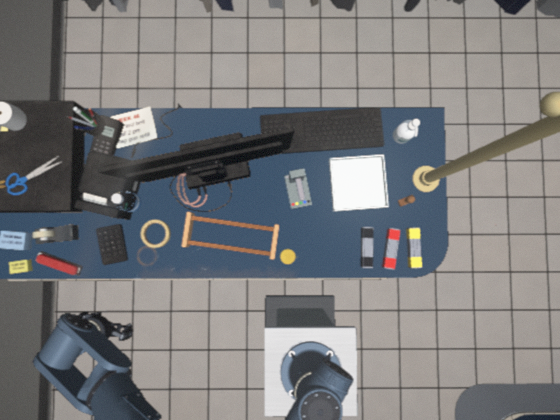

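View pics/side0.png

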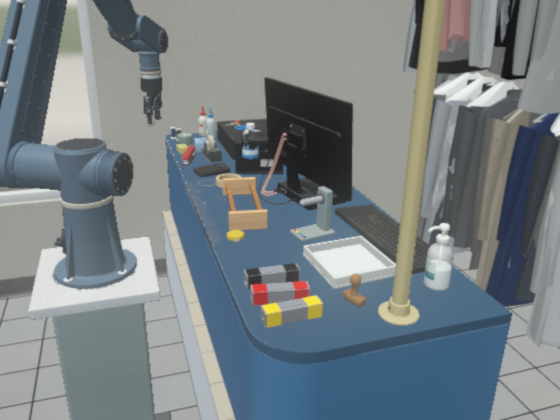

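Run:
```python
from h import *
for n in("top","side"):
  for t in ["red_sleeve","yellow_sleeve","green_sleeve","blue_sleeve","black_sleeve","gauge","gauge_tip","rack_top","tray_in","tape_measure"]:
    r=imaging.look_for(t,n)
    print(n,t,[(w_from_c(n,x["centre"]).round(0).tolist(),round(x["p"],2)) for x in r[:3]])
```

```text
top red_sleeve [([422.0, -277.0, 31.0], 0.73)]
top yellow_sleeve [([432.0, -356.0, 32.0], 0.68), ([421.0, -275.0, 33.0], 0.59)]
top green_sleeve [([627.0, 43.0, 9.0], 0.62)]
top blue_sleeve []
top black_sleeve [([430.0, -189.0, 35.0], 0.69), ([591.0, -336.0, 26.0], 0.21)]
top gauge []
top gauge_tip [([628.0, 45.0, 8.0], 0.64)]
top rack_top [([475.0, 290.0, 52.0], 0.86), ([590.0, -334.0, 27.0], 0.56)]
top tray_in [([652.0, -171.0, 3.0], 0.56)]
top tape_measure [([399.0, 80.0, 17.0], 0.6), ([424.0, -275.0, 35.0], 0.51)]
side red_sleeve [([413.0, -295.0, 29.0], 0.66), ([459.0, 133.0, 44.0], 0.39)]
side yellow_sleeve [([424.0, -375.0, 29.0], 0.88)]
side green_sleeve []
side blue_sleeve []
side black_sleeve [([425.0, -214.0, 24.0], 0.68), ([463.0, 132.0, 40.0], 0.23)]
side gauge [([654.0, 32.0, 45.0], 0.97)]
side gauge_tip [([653.0, 28.0, 43.0], 0.91)]
side rack_top [([460.0, 133.0, 38.0], 0.9)]
side tray_in [([657.0, -167.0, 9.0], 0.98)]
side tape_measure [([390.0, 68.0, 18.0], 0.61)]
```

Run:
```python
from h import *
z=np.load('top0.npz');p,d=z['p'],z['d']
c=p[155:275,160:320]; cv2.imwrite('pics/topz1.png',cv2.resize(c,None,fx=5,fy=5,interpolation=cv2.INTER_CUBIC))
c=p[145:275,320:440]; cv2.imwrite('pics/topz2.png',cv2.resize(c,None,fx=4.5,fy=4.5,interpolation=cv2.INTER_CUBIC))
z=np.load('side0.npz');p=z['p']
c=p[150:330,200:400]; cv2.imwrite('pics/sidez1.png',cv2.resize(c,None,fx=3.3,fy=3.3,interpolation=cv2.INTER_CUBIC))
```

```text
(no output)
```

View pics/topz1.png

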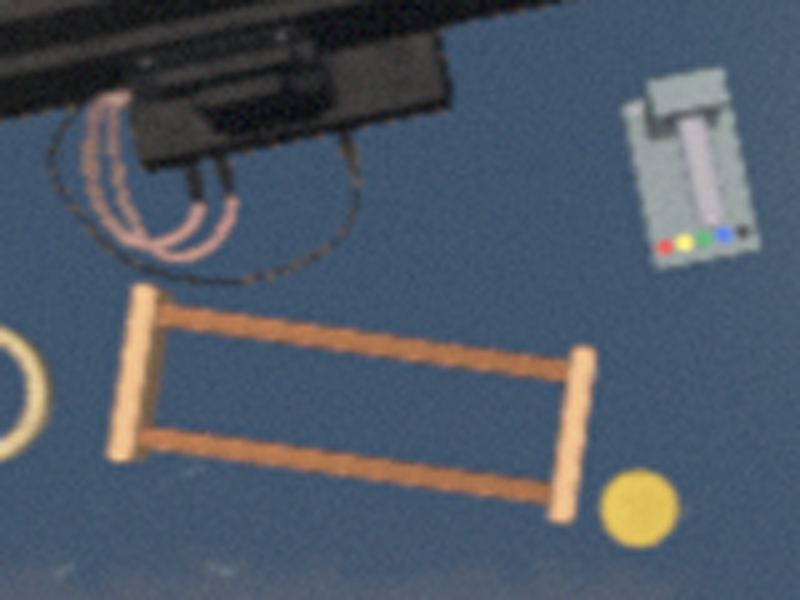

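View pics/topz2.png

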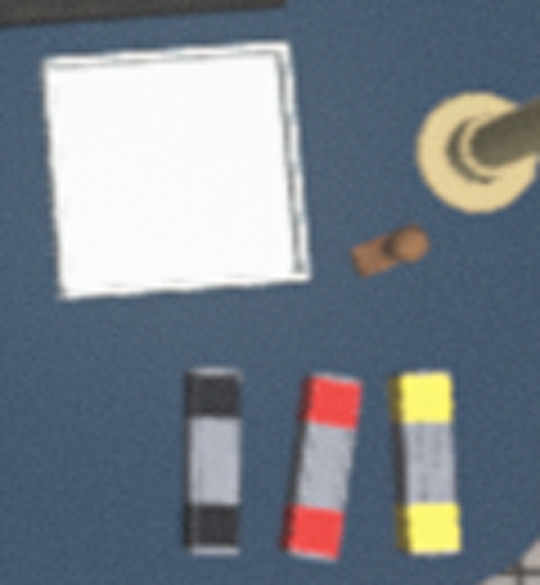

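View pics/sidez1.png

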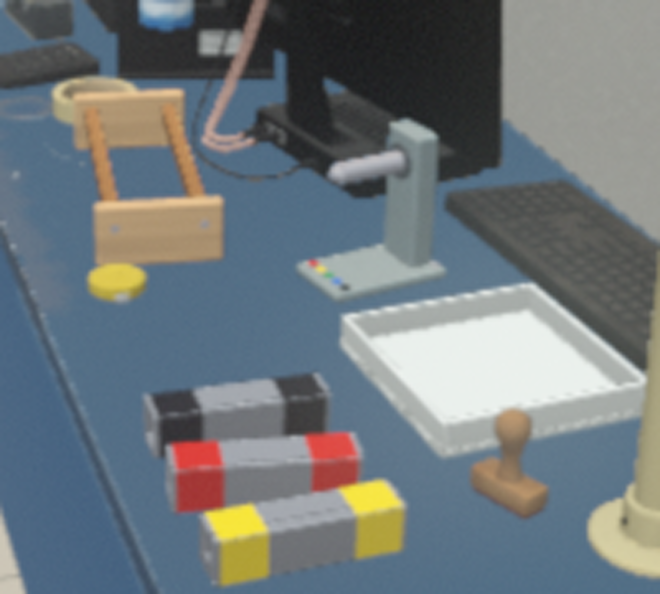

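```bash
cat >> h.py <<'E'
def rect(P,m,label=''):
    q=P[m][:,:2].astype(np.float32)
    if len(q)<15: print(label,'few',len(q)); return None
    (c,s,a)=cv2.minAreaRect(q); 
    if s[0]<s[1]: s=(s[1],s[0]); a+=90
    a=(a+90)%180-90
    print(label,len(q),'c',np.round(c,1),'size',np.round(s,1),'ang of long axis',round(a,1),'zmed',np.median(P[m][:,2]).round(1))
    return c,s,a
def sleeves(p,d,n='top',zr=(28,46),box=(330,560,-460,-120)):
    P=cloud(n,d);m=(P[...,2]>zr[0])&(P[...,2]<zr[1])&(P[...,0]>box[0])&(P[...,0]<box[1])&(P[...,1]>box[2])&(P[...,1]<box[3])
    nl,lab,st,ce=cv2.connectedComponentsWithStats(m.astype(np.uint8))
    for i in range(1,nl):
        if st[i,4]>80:
            mm=lab==i; r=rect(P,mm,f'px {ce[i].round(0)} bgr {np.median(p[mm],0)}')
            e=p[mm].astype(int);
            print('   red',((e[:,2]-e[:,1])>80).sum(),'yel',((e[:,1]-e[:,0])>80).sum(),'dark',(e.max(1)<70).sum(), 'mean',P[mm].mean(0).round(1))
E
python3 - <<'E'
from h import *
from scipy.spatial.transform import Rotation as R
print(R.from_rotvec([-1.55420916,  0.28374942, -0.28256554]).as_matrix().round(3))
z=np.load('top0.npz');p,d=z['p'],z['d'];P=cloud('top',d)
sleeves(p,d)
def box(zr,b): return (P[...,2]>zr[0])&(P[...,2]<zr[1])&(P[...,0]>b[0])&(P[...,0]<b[1])&(P[...,1]>b[2])&(P[...,1]<b[3])
m=box((-15,15),(500,560,-100,100));print('table z',np.median(P[m][:,2]), P[m][:,2].std())
g=(550,720,-20,100)
rect(P,box((105,128),g),'pin');rect(P,box((130,150),g),'posttop')
m=box((105,128),g);q=P[m];
for x in range(590,690,10):
    k=(q[:,0]>=x)&(q[:,0]<x+10)
    if k.sum(): print(x,k.sum(),q[k].mean(0).round(1),q[k].min(0).round(0),q[k].max(0).round(0))
r=(380,570,85,360)
rect(P,box((25,58),r),'rails');rect(P,box((40,58),r)&(p[...,2]<200),'railsd');rect(P,box((57,70),r),'ends')
m=box((40,56),r);q=P[m]
rect(P,box((20,36),(540,770,-300,-60)),'trayrim')
t=(p.min(2)>190)&box((-10,40),(540,770,-300,-60));rect(P,t,'tray')
rect(P,box((-5,18),g)&(p.std(2)<12)&(p.min(2)>120),'plate')
E
```

```text
[[ 0.936 -0.001  0.353]
 [-0.353 -0.002  0.936]
 [-0.    -1.    -0.002]]
px [368. 247.] bgr [123.5 114.5 112.5] 438 c [ 427.7 -197.7] size [137.9  38. ] ang of long axis -1.6 zmed 36.5
   red 0 yel 0 dark 103 mean [ 428.1 -197.    36.4]
px [415. 247.] bgr [135. 197. 204.] 445 c [ 427.2 -360.9] size [137.2  39.3] ang of long axis 1.2 zmed 36.4
   red 0 yel 210 dark 0 mean [ 425.9 -360.5   36.3]
px [392. 248.] bgr [130.5 124.  188. ] 446 c [ 422.8 -280.6] size [139.4  38.6] ang of long axis -9.1 zmed 36.1
   red 212 yel 0 dark 0 mean [ 422.6 -280.5   36.1]
table z -0.12392658887426933 3.2688683859378465
pin 150 c [621.4  42.1] size [78.7 48.8] ang of long axis 5.8 zmed 118.6
posttop 114 c [667.7  47.6] size [49.6 24.9] ang of long axis -76.7 zmed 140.5
590 18 [595.4  33.1 117.3] [591.  24. 109.] [600.  41. 124.]
600 18 [605.3  34.6 116.9] [601.  25. 111.] [609.  44. 125.]
610 19 [615.2  36.9 118. ] [611.  28. 112.] [619.  48. 125.]
620 18 [624.8  39.5 118.9] [621.  31. 113.] [629.  48. 124.]
630 19 [634.7  41.1 118.6] [631.  31. 108.] [638.  51. 124.]
640 18 [644.4  42.7 119.4] [641.  34. 115.] [648.  51. 124.]
650 26 [654.1  48.9 118.9] [651.  31. 107.] [660.  70. 128.]
660 3 [662.1  24.5 118.2] [661.  22. 107.] [663.  28. 126.]
rails 596 c [459.6 240.4] size [252.8 111.4] ang of long axis 82.5 zmed 50.4
railsd 576 c [464.4 239.8] size [257.9 106.6] ang of long axis 79.1 zmed 50.3
ends 155 c [469.1 223.9] size [227.8 118.6] ang of long axis 78.1 zmed 61.7
trayrim 368 c [ 653.6 -172.8] size [191.8 186.2] ang of long axis -86.0 zmed 28.9
tray 2792 c [ 652.9 -172.1] size [190.3 184.3] ang of long axis -85.9 zmed 6.0
plate 384 c [629.   39.6] size [117.8  73.3] ang of long axis 10.8 zmed 10.1
```

```bash
cat >> h.py <<'E'
def ray(n,u,v,z):
    q=imaging.camera_params(n);K=np.array(q["K"]);T=np.linalg.inv(np.array(q["camera_from_world"]))
    r=T[:3,:3]@np.array([(u-K[0,2])/K[0,0],(v-K[1,2])/K[1,1],1]);o=T[:3,3]
    return o+r*(z-o[2])/r[2]
E
python3 - <<'E'
from h import *
for a,b,z in [(145,285,62),(122,460,62),(583,348,62),(562,520,62),(165,316,50),(565,370,50),(150,437,50),(545,492,50)]:
    print(ray('top',160+a/5-.4,155+b/5-.4,z).round(1))
z=np.load('top0.npz');p,d=z['p'],z['d'];P=cloud('top',d).copy()
m=(P[...,2]>40)&(P[...,2]<57)&(P[...,0]>380)&(P[...,0]<570)&(P[...,1]>110)&(P[...,1]<350)
n,l,st,c=cv2.connectedComponentsWithStats(m.astype(np.uint8))
for i in range(1,n):
    if st[i,4]>100: rect(P,l==i,i); print(cv2.fitLine(P[l==i][:,:2].astype(np.float32),cv2.DIST_HUBER,0,.01,.01).ravel())
E
```

```text
[549.2 412.2  62. ]
[431.3 426.3  62. ]
[505.8 116.1  62. ]
[390.1 130.5  62. ]
[528.9 400.9  50. ]
[491.3 128.5  50. ]
[446.6 410.2  50. ]
[408.6 142.2  50. ]
1 277 c [506.6 236.8] size [227.9  14.1] ang of long axis 81.8 zmed 50.4
[1.4081721e-01 9.9003559e-01 5.0655695e+02 2.3710333e+02]
9 264 c [422.6 240.8] size [218.4  15.4] ang of long axis 81.4 zmed 50.1
[1.4223757e-01 9.8983252e-01 4.2269476e+02 2.4194498e+02]
```

Run:
```python
from h import *
for n in('top','side'):
    z=np.load(n+'0.npz');d=z['d'];P=cloud(n,d)
    m=(P[...,2]>160)&(P[...,0]>350)&(P[...,0]<1000)&(abs(P[...,1])<600)&(d>0);q=P[m]
    for y in range(-600,600,100):
        k=(q[:,1]>=y)&(q[:,1]<y+100)
        if k.sum(): print(n,y,k.sum(),q[k].min(0).round(0),q[k].max(0).round(0))
```

```text
top -500 998 [ 651. -421.  160.] [ 686. -400.  735.]
top -400 1500 [ 648. -400.  161.] [ 837. -317.  842.]
top 0 224 [728.  66. 162.] [755.  99. 396.]
top 100 804 [705. 100. 161.] [744. 200. 397.]
top 200 866 [660. 200. 161.] [722. 300. 397.]
top 300 1052 [646. 300. 161.] [701. 400. 397.]
top 400 866 [629. 400. 160.] [681. 500. 397.]
top 500 638 [565. 500. 162.] [660. 600. 397.]
side -500 4803 [ 648. -438.  160.] [ 684. -404.  683.]
side -400 97 [ 781. -346.  161.] [ 836. -320.  171.]
side 0 883 [723.  59. 160.] [766. 100. 393.]
side 100 1413 [697. 100. 160.] [749. 200. 393.]
side 200 1348 [655. 200. 160.] [721. 300. 393.]
side 300 1037 [644. 300. 160.] [698. 400. 393.]
side 400 878 [626. 400. 160.] [676. 500. 393.]
side 500 599 [564. 500. 163.] [656. 597. 393.]
```

Emit:
drive_tool:
  steps: [0.7,0.25,-0.385,0.02,0,0,0.2,0.7,0.25,-0.385,0.02,0,0,0.2,0.7,0.25,-0.385,0.02,0,0,0.2,0.7,0.25,-0.385,0.02,0,0,0.2,0.7,0.25,-0.385,0.02,0,0,0.2,0.7,0.25,-0.385,0.02,0,0,0.2,0.7,0.25,-0.385,0.02,0,0,0.2,0.7,0.25,-0.385,0.02,0,0,0.2,0.7,0.25,-0.385,0.02,0,0,0.2,0.7,0.25,-0.385,0.02,0,0,0.2,0.7,0.25,-0.385,0.02,0,0,0.2,0.7,0.25,-0.385,0.02,0,0,0.2]

```text
time_s: 2.1
eef_pos: [475.7, 194.4, 252.1]
orientation: [-1.568, 0.127, -0.136]
wrist_force: [-0.3, 0.6, 0.1]
finger_gap: 59.8
```

Emit:
drive_tool:
  steps: [0.7,-0.048,-0.4805,-0.1,0,0,0,0.7,-0.048,-0.4805,-0.1,0,0,0,0.7,-0.048,-0.4805,-0.1,0,0,0,0.7,-0.048,-0.4805,-0.1,0,0,0,0.7,-0.048,-0.4805,-0.1,0,0,0,0.7,-0.048,-0.4805,-0.1,0,0,0,0.7,-0.048,-0.4805,-0.1,0,0,0,0.7,-0.048,-0.4805,-0.1,0,0,0,0.7,-0.048,-0.4805,-0.1,0,0,0,0.7,-0.048,-0.4805,-0.1,0,0,0,0.7,-0.048,-0.4805,-0.1,0,0,0,0.7,-0.048,-0.4805,-0.1,0,0,0]

```text
time_s: 3.1
eef_pos: [422.4, -283.5, 150.9]
orientation: [-1.568, 0.127, -0.128]
wrist_force: [0.8, 0.5, 1.0]
finger_gap: 59.8
```

```bash
cat > st.py <<'E'
from h import *
from scipy.spatial.transform import Rotation as R
s=bot.state();m=R.from_rotvec(s['orientation']).as_matrix()
print('t',round(s['time_s'],2),'tcp',s['eef_pos'].round(1),'yaw',np.degrees(np.arctan2(m[1,0],m[0,0])).round(2),'tooly',m[:,1].round(3),'F',s['wrist_force'].round(1),'gap',round(s['finger_gap'],1),'q',s['qpos'].round(2))
E
python3 - <<'E'
import st
from h import *
p,d=cap('top','t1'); sleeves(p,d); cap('side','s1')
E
```

```text
t 3.1 tcp [ 422.4 -283.5  150.9] yaw -9.28 tooly [ 0.001 -0.001 -1.   ] F [0.8 0.5 1. ] gap 59.8 q [-0.81  0.49  1.8  -0.    0.85 -2.22]
px [367. 246.] bgr [139.5 125.5 120.5] 414 c [ 428.  -197.7] size [137.8  37.2] ang of long axis -1.7 zmed 36.4
   red 0 yel 0 dark 45 mean [ 432.  -197.    36.4]
px [414. 232.] bgr [123. 251. 254.] 101 c [ 478.  -359.5] size [40.  34.3] ang of long axis -80.5 zmed 36.1
   red 0 yel 84 dark 0 mean [ 479.2 -356.6   36.4]
px [392. 248.] bgr [101.  96. 227.] 351 c [ 422.7 -281.5] size [139.4  39. ] ang of long axis -9.5 zmed 36.2
   red 213 yel 0 dark 0 mean [ 423.2 -280.3   36.4]
```

Emit:
drive_tool:
  steps: [0.7,0,0,-0.04,0,0,0,0.7,0,0,-0.08,0,0,0,0.7,0,0,-0.11,0,0,0,0.7,0,0,-0.13,0,0,0,0.7,0,0,-0.144,0,0,0,0.7,0,0,-0.144,0,0,0,0.7,0,0,-0.144,0,0,0,0.2,0,0,-0.144,0,0,0,0.1,0,0,-0.144,0,0,0,0.1,0,0,-0.144,0,0,0,0.1,0,0,-0.144,0,0,0,0.1,0,0,-0.144,0,0,0]

```text
time_s: 4.2
eef_pos: [423.5, -281.3, 8.8]
orientation: [-1.569, 0.124, -0.128]
wrist_force: [0.9, 0.1, 6.8]
finger_gap: 35.2
```

```bash
python3 st.py
```

```text
t 4.2 tcp [ 423.5 -281.3    8.8] yaw -9.21 tooly [ 0.002 -0.002 -1.   ] F [0.9 0.1 6.8] gap 35.2 q [-0.81  0.75  1.87  0.    0.51 -2.22]
```

Emit:
drive_tool:
  steps: [0.1,0,0,0.04,0,0,0,0.1,0,0,0.08,0,0,0,0.1,0,0,0.12,0,0,0,0.1,0,0,0.16,0,0,0,0.1,0,0,0.19,0,0,0,0.1,0,0,0.19,0,0,0]

```text
time_s: 4.7
eef_pos: [425.4, -283.4, 203.9]
orientation: [-1.576, 0.118, -0.135]
wrist_force: [1.0, -0.1, -1.8]
finger_gap: 35.3
```

Run:
```python
import st
from h import *
p,d=cap('side','s2')
```

```text
t 4.7 tcp [ 425.4 -283.4  203.9] yaw -9.2 tooly [ 0.01 -0.01 -1.  ] F [ 1.  -0.1 -1.8] gap 35.3 q [-0.81  0.41  1.75  0.    0.96 -2.22]
```

View pics/s2.png

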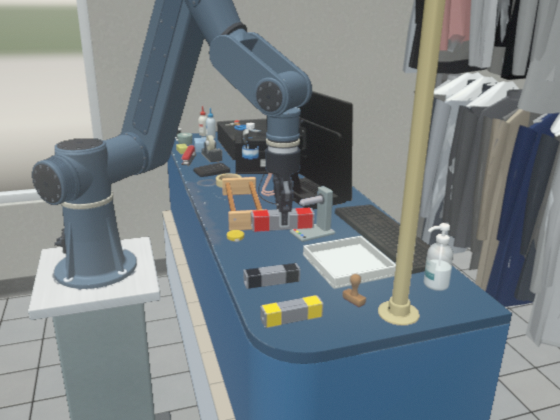

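Emit:
drive_tool:
  steps: "[0.1, 0.009, 0.038, 0, 0, 0, 0.06, 0.1, 0.018, 0.078, 0, 0, 0, 0.14, 0.027, 0.118, 0, 0, 0, 0, 0.22, 0.1, 0.036, 0.158, 0, 0, 0, 0.3],"

```text
drive_tool: Invalid argument: steps='[0.1, 0.009, 0.038, 0, 0, 0, 0.06, 0.1, 0.018, 0.078, 0, 0, 0, 0.14, 0.027, 0.118, 0, 0, 0, 0, 0.22, 0.1, 0.036, 0.158, 0, 0, 0, 0.3],' is not valid JSON
```

Emit:
drive_tool:
  steps: [0.1,0.009,0.038,0,0,0,0.06,0.1,0.018,0.078,0,0,0,0.14,0.1,0.027,0.118,0,0,0,0.22,0.1,0.036,0.158,0,0,0,0.3,0.1,0.045,0.198,0,0,0,0.353,0.1,0.054,0.237,0,0,0,0.353,0.1,0.063,0.27,0,0,0,0.353,0.1,0.067,0.2935,0,0,0,0.353,0.1,0.067,0.2935,0,0,0,0.353,0.1,0.067,0.2935,0,0,0,0.353,0.1,0.067,0.2935,0,0,0,0.353]

```text
time_s: 5.67
eef_pos: [488.6, 12.6, 196.2]
orientation: [-1.565, -0.149, 0.153]
wrist_force: [0.1, -0.9, -0.8]
finger_gap: 35.0
```

Emit:
drive_tool:
  steps: [0.1,0,0,-0.03,0,0,0,0.1,0,0,-0.06,0,0,0,0.1,0,0,-0.085,0,0,0,0.1,0,0,-0.096,0,0,0,0.1,0,0,-0.096,0,0,0,0.1,0,0,-0.096,0,0,0]

```text
time_s: 6.17
eef_pos: [489.0, 11.5, 100.6]
orientation: [-1.565, -0.147, 0.151]
wrist_force: [0.5, 0.2, -1.9]
finger_gap: 34.9
```

Run:
```python
import st
from h import *
p,d=cap('side','s3');cv2.imwrite('pics/s3z.png',cv2.resize(p[140:290,210:370],None,fx=4,fy=4,interpolation=cv2.INTER_CUBIC))
p,d=cap('top','t3');cv2.imwrite('pics/t3z.png',cv2.resize(p[150:270,220:380],None,fx=5,fy=5,interpolation=cv2.INTER_CUBIC))
np.savez('t3.npz',p=p,d=d)
```

```text
t 6.17 tcp [489.   11.5 100.6] yaw 10.89 tooly [-0.002  0.    -1.   ] F [ 0.5  0.2 -1.9] gap 34.9 q [-0.21  0.56  1.88 -0.    0.7  -1.97]
```

View pics/s3z.png

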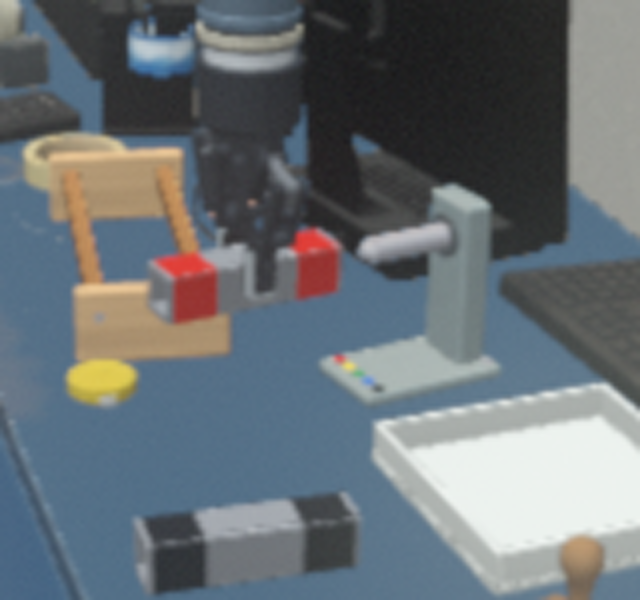

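View pics/t3z.png

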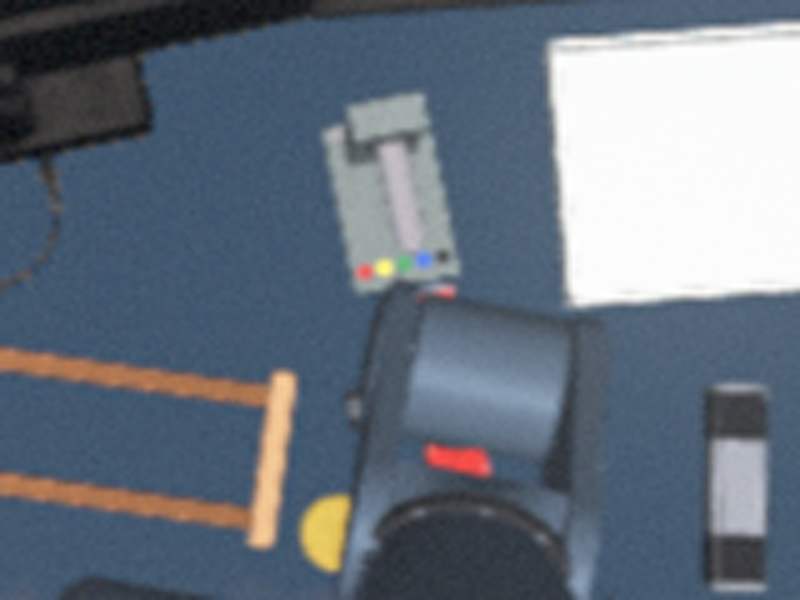

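```bash
cat > al.py <<'E'
from h import *
def run(n='side',tag=None):
    p,d=cap(n,tag);P=cloud(n,d)
    a=np.radians(11.0);u=np.array([np.cos(a),np.sin(a)]);w=np.array([-u[1],u[0]])
    D=P[...,:2]-np.array([583,30.9]);A=D@u;W=D@w;Z=P[...,2]
    for lo,hi in [(-200,-180),(-180,-160),(-160,-140),(-140,-125),(-80,-60),(-60,-45),(-45,-30),(-30,-20),(-20,-10),(-10,0),(0,10),(10,25),(25,40),(40,55),(55,70)]:
        m=(A>lo)&(A<hi)&(abs(W)<40)&(Z>80)&(Z<140)&(d>0)
        if m.sum()<8: continue
        print(lo,hi,m.sum(),'W pct 3,20,50,97',np.percentile(W[m],[3,20,50,97]).round(1),'Z',np.percentile(Z[m],[3,50,80,97]).round(1))
if __name__=='__main__':
    import sys
    run('side');run('top')
E
python3 al.py
```

```text
-180 -160 74 W pct 3,20,50,97 [-22.1 -17.2  -3.4  15.9] Z [ 94.8 113.8 127.6 131.6]
-160 -140 131 W pct 3,20,50,97 [-22.5 -20.2 -17.1  15.2] Z [ 96.1 114.6 129.5 131.5]
-140 -125 78 W pct 3,20,50,97 [-23.5 -20.4 -17.4  13.5] Z [ 96.8 121.2 129.6 131.2]
-80 -60 80 W pct 3,20,50,97 [-22.4 -20.2 -18.6 -11.1] Z [ 95.6 115.2 127.  130.8]
-60 -45 72 W pct 3,20,50,97 [-23.9 -21.1 -18.    1.5] Z [ 95.9 116.7 129.7 132.1]
-45 -30 71 W pct 3,20,50,97 [-22.9 -20.5 -17.1  13. ] Z [ 96.2 120.7 129.5 131.3]
-30 -20 16 W pct 3,20,50,97 [-20.9 -19.2 -14.8   7.4] Z [ 96.5 124.1 128.2 128.7]
0 10 25 W pct 3,20,50,97 [-11.   -8.6  -5.4   5.8] Z [104.5 113.6 117.  118.9]
10 25 30 W pct 3,20,50,97 [-12.7 -10.3  -8.3   2.4] Z [105.1 114.8 119.2 121.5]
25 40 30 W pct 3,20,50,97 [-13.9 -10.3  -7.6  -0.5] Z [101.9 115.5 118.6 120.9]
40 55 27 W pct 3,20,50,97 [-13.9 -10.3  -7.1   3.2] Z [103.5 114.7 118.2 120.3]
55 70 32 W pct 3,20,50,97 [-13.7 -10.7  -8.1   1.2] Z [101.1 114.6 119.  123.5]
-160 -140 21 W pct 3,20,50,97 [-19.4 -16.5 -11.2   1.9] Z [124.7 129.2 131.3 133.7]
-140 -125 31 W pct 3,20,50,97 [-14.4  -6.4   5.3  16.7] Z [112.4 128.8 131.1 133.9]
0 10 15 W pct 3,20,50,97 [-7.4 -3.7  0.   7.5] Z [109.7 115.8 119.6 121. ]
10 25 29 W pct 3,20,50,97 [-9.6 -6.6 -0.4  8.4] Z [113.2 118.6 120.4 123.9]
25 40 27 W pct 3,20,50,97 [-9.  -5.8  0.6  8.4] Z [113.4 119.7 122.6 124. ]
40 55 27 W pct 3,20,50,97 [-9.5 -6.2 -0.1  8.5] Z [113.6 118.1 121.1 125. ]
55 70 29 W pct 3,20,50,97 [-9.2 -5.3  0.1  9. ] Z [112.4 118.3 120.4 124.5]
```

Emit:
drive_tool:
  steps: [0.1,0.01,0.0019,-0.001,0,0,0,0.1,0.02,0.0038,-0.001,0,0,0,0.1,0.025,0.0048,-0.001,0,0,0,0.1,0.03,0.0057,-0.001,0,0,0,0.1,0.035,0.0067,-0.001,0,0,0,0.1,0.0393,0.0076,-0.001,0,0,0,0.1,0.0393,0.0076,-0.001,0,0,0]

```text
time_s: 6.95
eef_pos: [530.2, 20.5, 100.3]
orientation: [-1.566, -0.152, 0.15]
wrist_force: [-0.3, 0.0, -1.6]
finger_gap: 35.3
```

```bash
python3 st.py; python3 al.py|head -16
```

```text
t 6.95 tcp [530.2  20.5 100.3] yaw 11.04 tooly [ 0.001 -0.    -1.   ] F [-0.3  0.  -1.6] gap 35.3 q [-0.17  0.6   1.78  0.    0.76 -1.94]
-140 -125 9 W pct 3,20,50,97 [-21.5 -20.7  -2.6   9.7] Z [ 92.8 123.7 129.3 129.9]
-80 -60 137 W pct 3,20,50,97 [-30.3 -23.5 -17.4  18. ] Z [ 95.2 122.3 129.2 137.9]
-60 -45 82 W pct 3,20,50,97 [-34.9 -30.9 -25.8  21.7] Z [ 93.5 127.8 135.2 139. ]
-45 -30 37 W pct 3,20,50,97 [-23.1 -21.5 -18.8 -13.3] Z [ 93.  108.  119.2 128. ]
-30 -20 42 W pct 3,20,50,97 [-22.1 -20.  -18.1  -8.6] Z [ 96.5 115.8 125.8 129.3]
-20 -10 41 W pct 3,20,50,97 [-23.  -20.6 -17.4  -5.8] Z [ 92.7 113.8 126.5 128.8]
-10 0 42 W pct 3,20,50,97 [-21.6 -20.1 -17.    3.4] Z [ 94.7 119.5 128.3 130. ]
0 10 53 W pct 3,20,50,97 [-23.  -18.8 -16.2  14.6] Z [ 95.1 117.5 128.3 130. ]
10 25 22 W pct 3,20,50,97 [-19.5 -16.8 -10.8  10.4] Z [ 95.3 113.9 126.  128.4]
25 40 28 W pct 3,20,50,97 [-12.3  -9.8  -8.    0.1] Z [106.  115.3 119.5 121.4]
40 55 27 W pct 3,20,50,97 [-12.2 -10.5  -7.    2. ] Z [102.9 114.1 119.3 121. ]
55 70 34 W pct 3,20,50,97 [-12.2  -9.8  -5.9   5. ] Z [100.  113.5 119.1 127.1]
25 40 26 W pct 3,20,50,97 [-8.8 -5.2 -1.1  7.9] Z [112.3 117.2 122.7 124. ]
40 55 27 W pct 3,20,50,97 [-9.1 -6.1  0.5  8.5] Z [112.8 118.6 121.2 123.7]
55 70 28 W pct 3,20,50,97 [-9.2 -5.1 -0.2  8.9] Z [111.  118.3 121.3 123.5]
```

Emit:
drive_tool:
  steps: [0.1,0.01,0.0019,0,0,0,0,0.1,0.02,0.0038,0,0,0,0,0.1,0.03,0.0057,0,0,0,0,0.1,0.038,0.0073,0,0,0,0,0.1,0.0451,0.0087,0,0,0,0,0.1,0.0491,0.0095,0,0,0,0,0.1,0.0491,0.0095,0,0,0,0]

```text
time_s: 7.63
eef_pos: [578.8, 29.9, 100.3]
orientation: [-1.566, -0.152, 0.151]
wrist_force: [0.4, 0.3, -1.5]
finger_gap: 35.1
```

Emit:
drive_tool:
  steps: [0.1,0.003,0.0006,0,0,0,0,0.1,0.006,0.0011,0,0,0,0,0.1,0.008,0.0015,0,0,0,0,0.1,0.01,0.0019,0,0,0,0,0.1,0.01,0.0019,0,0,0,0]

```text
time_s: 8.05
eef_pos: [588.5, 31.7, 100.4]
orientation: [-1.566, -0.151, 0.151]
wrist_force: [0.2, -0.5, -1.6]
finger_gap: 34.7
```

```bash
python3 st.py
python3 - <<'E'
from h import *
p,d=cap('side','s4');cv2.imwrite('pics/s4z.png',cv2.resize(p[140:290,210:370],None,fx=4,fy=4,interpolation=cv2.INTER_CUBIC))
E
```

```text
t 8.05 tcp [588.5  31.7 100.4] yaw 11.02 tooly [ 0.001 -0.    -1.   ] F [ 0.2 -0.5 -1.6] gap 34.7 q [-0.14  0.66  1.63 -0.    0.85 -1.9 ]
```

View pics/s4z.png

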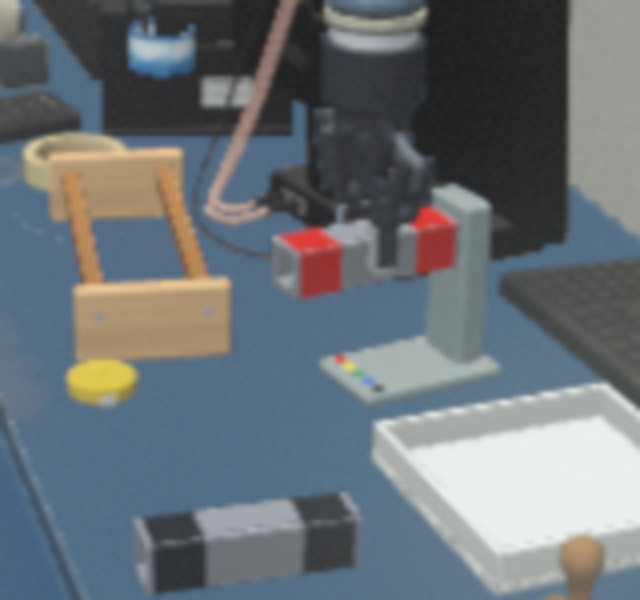

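Emit:
drive_tool:
  steps: [0.1,0.002,0.0004,0,0,0,0,0.1,0.003,0.0006,0,0,0,0,0.1,0.003,0.0006,0,0,0,0]

```text
time_s: 8.35
eef_pos: [588.7, 32.0, 100.1]
orientation: [-1.565, -0.147, 0.156]
wrist_force: [-4.2, -2.3, 1.7]
finger_gap: 34.9
```

Emit:
drive_tool:
  steps: [0.1,-0.01,-0.0019,0,0,0,0,0.1,-0.025,-0.0048,0,0,0,0,0.1,-0.04,-0.0078,0,0,0,0,0.1,-0.055,-0.0107,0,0,0,0,0.1,-0.07,-0.0136,0,0,0,0,0.1,-0.085,-0.0165,0,0,0,0,0.1,-0.1,-0.0195,0,0,0,0,0.1,-0.115,-0.0224,0,0,0,0,0.1,-0.115,-0.0224,0,0,0,0,0.1,-0.115,-0.0224,0,0,0,0]

```text
time_s: 9.18
eef_pos: [476.3, 9.8, 100.5]
orientation: [-1.566, -0.151, 0.15]
wrist_force: [0.1, 0.4, -2.1]
finger_gap: 34.7
```

```bash
python3 st.py
python3 - <<'E'
from h import *
p,d=cap('side','s5');cv2.imwrite('pics/s5z.png',cv2.resize(p[100:330,180:400],None,fx=2.6,fy=2.6,interpolation=cv2.INTER_CUBIC))
E
python3 al.py|head -7
```

```text
t 9.18 tcp [476.3   9.8 100.5] yaw 10.97 tooly [ 0.001 -0.    -1.   ] F [ 0.1  0.4 -2.1] gap 34.7 q [-0.21  0.55  1.92  0.    0.67 -1.98]
-180 -160 158 W pct 3,20,50,97 [-22.3 -19.2 -13.8  15.6] Z [ 94.3 112.9 127.3 130.2]
-160 -140 107 W pct 3,20,50,97 [-22.4 -20.3 -17.1  12.7] Z [ 94.1 118.4 128.3 130.8]
-140 -125 83 W pct 3,20,50,97 [-21.9 -19.3 -17.   13.8] Z [ 94.6 119.6 127.9 130.2]
-80 -60 87 W pct 3,20,50,97 [-22.4 -20.4 -18.1  -0.3] Z [ 95.  116.6 127.9 129.9]
-60 -45 78 W pct 3,20,50,97 [-23.7 -19.7 -16.9  13. ] Z [ 95.8 118.6 128.2 129.4]
-45 -30 29 W pct 3,20,50,97 [-21.7 -19.4 -15.8   9.8] Z [ 95.1 120.6 127.4 128.8]
0 10 26 W pct 3,20,50,97 [-10.6  -9.3  -6.5   1.7] Z [104.2 113.5 117.5 120.5]
```

View pics/s5z.png

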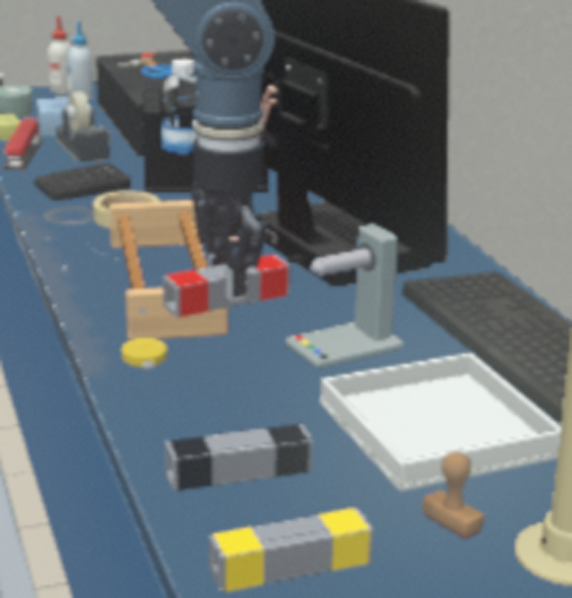

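Emit:
drive_tool:
  steps: [0.1,0,0,0.03,0,0,0,0.1,-0.002,0.03,0.05,0,0,-0.06,0.1,-0.004,0.065,0.05,0,0,-0.14,0.1,-0.006,0.1,0.05,0,0,-0.22,0.1,-0.009,0.135,0.05,0,0,-0.3,0.1,-0.011,0.165,0.05,0,0,-0.333,0.1,-0.0139,0.19,0.05,0,0,-0.333,0.1,-0.0139,0.2117,0.05,0,0,-0.333,0.1,-0.0139,0.2117,0.03,0,0,-0.333,0.1,-0.0139,0.2117,0,0,0,-0.333,0.1,-0.0139,0.2117,-0.02,0,0,-0.333,0.1,-0.0139,0.2117,-0.02,0,0,-0.333]

```text
time_s: 10.33
eef_pos: [460.3, 221.8, 77.0]
orientation: [-1.57, 0.115, -0.105]
wrist_force: [-0.5, -0.6, -1.1]
finger_gap: 35.0
```

Run:
```python
import st
from h import *
p,d=cap('side','s6');cv2.imwrite('pics/s6z.png',cv2.resize(p[130:290,180:340],None,fx=3.6,fy=3.6,interpolation=cv2.INTER_CUBIC))
P=cloud('side',d);C=np.array([469.2,271.3]);u=np.array([.99,-.141]);v=np.array([.141,.99])
A=(P[...,:2]-C)@u;B=(P[...,:2]-C)@v
red=(p[...,2].astype(int)-p[...,1]>80)&(abs(A)<120)&(abs(B)<140)&(P[...,2]>40)
for m in (red&(A<0),red&(A>0)): print(m.sum(),np.percentile(A[m],[2,98]).round(1),np.percentile(B[m],[2,50,98]).round(1),np.percentile(P[m][:,2],[2,98]).round(1))
```

```text
t 10.33 tcp [460.3 221.8  77. ] yaw -8.02 tooly [-0.006 -0.001 -1.   ] F [-0.5 -0.6 -1.1] gap 35.0 q [ 0.23  0.63  1.84  0.    0.68 -1.2 ]
135 [-63.9 -36.4] [-73.9 -66.5 -31.5] [ 70.6 107.1]
142 [32.5 62.8] [-75.  -66.9 -34.1] [ 71.8 106.1]
```

View pics/s6z.png

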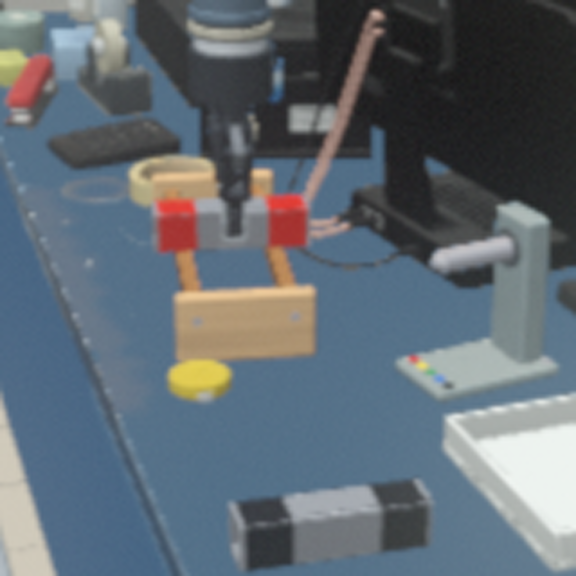

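Emit:
drive_tool:
  steps: [0.1,0,0,-0.01,0,0,0,0.1,0,0,-0.017,0,0,0,0.1,0,0,-0.0205,0,0,0,0.1,0,0,-0.0205,0,0,0,0.7,0,0,-0.0205,0,0,0,0.7,0,0,-0.0205,0,0,0,0.7,0,0,-0.0205,0,0,0,0.7,0,0,-0.0205,0,0,0,0.7,0,0,0.02,0,0,0,0.7,0,0,0.06,0,0,0,0.7,0,0,0.1,0,0,0,0.7,0,0,0.12,0,0,0]

```text
time_s: 11.38
eef_pos: [464.0, 222.2, 204.7]
orientation: [-1.566, 0.105, -0.116]
wrist_force: [0.5, -0.3, -0.2]
finger_gap: 59.8
```

```bash
cat > rk.py <<'E'
from h import *
def rack(tag=None):
    p,d=cap('side',tag);P=cloud('side',d);C=np.array([469.2,271.3]);u=np.array([.99,-.141]);v=np.array([.141,.99])
    A=(P[...,:2]-C)@u;B=(P[...,:2]-C)@v;pi=p.astype(int)
    reg=(abs(A)<120)&(abs(B)<135)&(P[...,2]>57)&(P[...,2]<100)
    for nm,c in(('red',pi[...,2]-pi[...,1]>80),('dark',pi.max(2)<75)):
        for sd in(-1,1):
            m=reg&c&(A*sd>0)
            if m.sum()>10: print(nm,m.sum(),'A',np.percentile(A[m],[2,98]).round(1),'B',np.percentile(B[m],[2,50,98]).round(1),'Z',np.percentile(P[m][:,2],[2,98]).round(1))
E
python3 - <<'E'
import st
from rk import *
rack('s7'); p=cv2.imread('pics/s7.png');cv2.imwrite('pics/s7z.png',cv2.resize(p[110:330,160:360],None,fx=2.7,fy=2.7,interpolation=cv2.INTER_CUBIC))
p,d=cap('top','t7');sleeves(p,d)
E
```

```text
t 11.38 tcp [464.  222.2 204.7] yaw -8.06 tooly [ 0.007  0.002 -1.   ] F [ 0.5 -0.3 -0.2] gap 59.8 q [ 0.23  0.41  1.74  0.    0.98 -1.2 ]
red 123 A [-63.4 -34. ] B [-74.6 -66.6 -35.5] Z [58.3 90.1]
red 116 A [35.5 62.9] B [-76.  -66.6 -35.7] Z [58.5 89. ]
px [367. 247.] bgr [130. 122. 115.] 439 c [ 427.6 -197.8] size [138.6  37.4] ang of long axis -2.5 zmed 36.7
   red 0 yel 0 dark 75 mean [ 427.9 -196.9   36.6]
px [415. 247.] bgr [139. 202. 210.] 447 c [ 426.8 -361.2] size [137.9  37.9] ang of long axis 1.6 zmed 36.4
   red 0 yel 210 dark 0 mean [ 426.2 -360.3   36.5]
```

View pics/s7z.png

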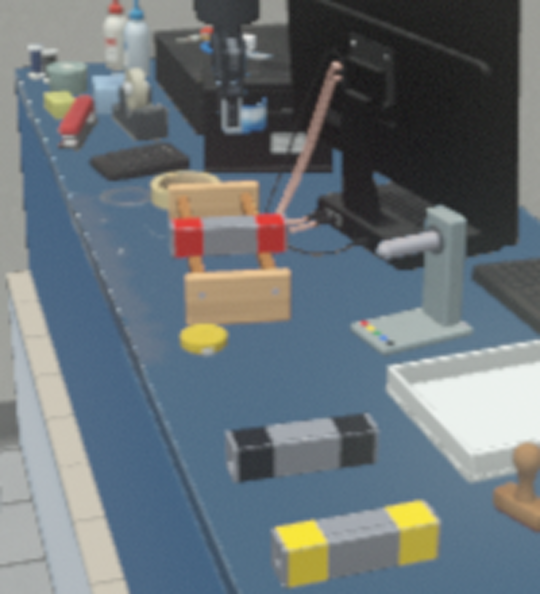

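Emit:
drive_tool:
  steps: [0.7,-0.015,-0.44,0,0,0,0.166,0.7,-0.015,-0.44,0,0,0,0.166,0.7,-0.015,-0.44,0,0,0,0.166,0.7,-0.015,-0.44,0,0,0,0.166,0.7,-0.015,-0.44,0,0,0,0.166,0.7,-0.015,-0.44,0,0,0,0.166,0.7,-0.015,-0.44,0,0,0,0.166,0.7,-0.0356,-0.5827,-0.05,0,0,0.166,0.7,-0.0356,-0.5827,-0.05,0,0,0.166,0.7,-0.0356,-0.5827,-0.05,0,0,0.166,0.7,-0.0356,-0.5827,-0.05,0,0,0.166,0.7,-0.0356,-0.5827,-0.05,0,0,0.166]

```text
time_s: 12.48
eef_pos: [433.1, -271.0, 164.3]
orientation: [-1.569, -0.018, 0.021]
wrist_force: [0.3, 0.4, -0.7]
finger_gap: 60.1
```

Emit:
drive_tool:
  steps: [0.7,0,0,0,0,0,0,0.7,0,0,0,0,0,0,0.7,0,0,0,0,0,0]

```text
time_s: 12.73
eef_pos: [433.4, -268.7, 164.6]
orientation: [-1.568, -0.017, 0.021]
wrist_force: [-0.5, -1.0, -0.6]
finger_gap: 59.6
```

Run:
```python
import st
from rk import *
p,d=cap('top','t8');sleeves(p,d)
p,d=cap('side','s8');sleeves(p,d,'side')
```

```text
t 12.73 tcp [ 433.4 -268.7  164.6] yaw 1.38 tooly [-0.002  0.003 -1.   ] F [-0.5 -1.  -0.6] gap 59.6 q [-0.77  0.47  1.78  0.    0.89 -2.37]
px [368. 246.] bgr [140.5 128.5 119. ] 416 c [ 428.5 -197.5] size [137.4  38. ] ang of long axis -2.4 zmed 36.6
   red 0 yel 0 dark 53 mean [ 430.3 -197.1   36.3]
px [271. 270.] bgr [123. 117. 113.] 547 c [ 426.4 -198.6] size [140.2  42.5] ang of long axis -2.4 zmed 35.9
   red 0 yel 0 dark 72 mean [ 425.3 -203.    35.3]
px [291. 306.] bgr [121. 171. 177.] 745 c [ 424.5 -362.8] size [140.6  45.6] ang of long axis 1.2 zmed 36.0
   red 0 yel 336 dark 0 mean [ 422.  -366.4   35.4]
```

Emit:
drive_tool:
  steps: [0.7,-0.003,-0.04,-0.03,0,0,0,0.7,-0.0068,-0.08,-0.05,0,0,0,0.7,-0.0068,-0.0923,-0.06,0,0,0,0.7,-0.0068,-0.0923,-0.075,0,0,0,0.7,-0.0068,-0.0923,-0.11,0,0,0,0.7,-0.0068,-0.0923,-0.14,0,0,0,0.7,-0.0068,-0.0923,-0.157,0,0,0,0.7,-0.0068,-0.0923,-0.157,0,0,0,0.1,-0.0068,-0.0923,-0.157,0,0,0,0.1,-0.0068,-0.0923,-0.157,0,0,0,0.1,-0.0068,-0.0923,-0.157,0,0,0,0.1,-0.0068,-0.0923,-0.157,0,0,0]

```text
time_s: 13.83
eef_pos: [428.6, -362.5, 10.4]
orientation: [-1.573, -0.022, 0.019]
wrist_force: [0.7, -0.2, -0.6]
finger_gap: 35.3
```

Emit:
drive_tool:
  steps: [0.1,0,0,0,0,0,0,0.1,0,0,0,0,0,0]

```text
time_s: 14.0
eef_pos: [428.5, -362.5, 10.2]
orientation: [-1.572, -0.021, 0.019]
wrist_force: [1.1, 1.7, 6.5]
finger_gap: 34.9
```

```bash
python3 st.py
```

```text
t 14.0 tcp [ 428.5 -362.5   10.2] yaw 1.45 tooly [ 0.002 -0.002 -1.   ] F [1.1 1.7 6.5] gap 34.9 q [-0.9   0.78  1.74  0.    0.62 -2.5 ]
```

Emit:
drive_tool:
  steps: [0.1,0,0,0.03,0,0,0,0.1,0,0,0.07,0,0,0,0.1,0,0,0.11,0,0,0,0.1,0,0,0.15,0,0,0,0.1,0.002,0.02,0.18,0,0,0,0.1,0.008,0.055,0.19,0,0,0.02,0.1,0.014,0.09,0.19,0,0,0.06,0.1,0.02,0.125,0.19,0,0,0.1,0.1,0.026,0.16,0.19,0,0,0.14,0.1,0.032,0.195,0.19,0,0,0.167,0.1,0.037,0.225,0.19,0,0,0.167,0.1,0.037,0.225,0.19,0,0,0.167]

```text
time_s: 15.0
eef_pos: [463.3, -131.4, 198.7]
orientation: [-1.562, -0.153, 0.156]
wrist_force: [-0.5, -0.7, -0.8]
finger_gap: 35.1
```

Run:
```python
import st
from rk import *
cap('side','s9')
```

```text
t 15.0 tcp [ 463.3 -131.4  198.7] yaw 11.27 tooly [-0.002  0.003 -1.   ] F [-0.5 -0.7 -0.8] gap 35.1 q [-0.51  0.39  1.82  0.    0.94 -2.28]
```

View pics/s9.png

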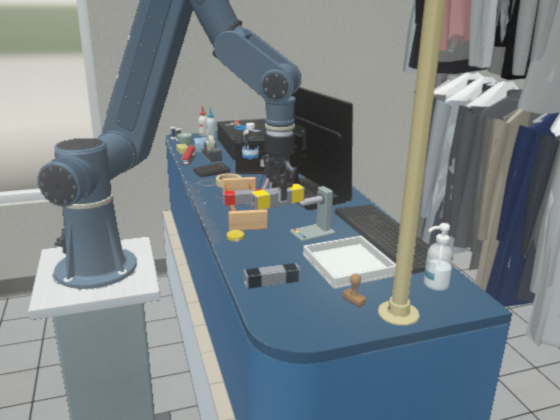

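Emit:
drive_tool:
  steps: [0.1,0.006,0.035,0,0,0,0,0.1,0.012,0.07,0,0,0,0,0.1,0.018,0.105,-0.01,0,0,0,0.1,0.023,0.13,-0.03,0,0,0,0.1,0.026,0.145,-0.055,0,0,0,0.1,0.026,0.149,-0.08,0,0,0,0.1,0.026,0.149,-0.0955,0,0,0,0.1,0.026,0.149,-0.0955,0,0,0,0.1,0.026,0.149,-0.0955,0,0,0,0.1,0.026,0.149,-0.0955,0,0,0]

```text
time_s: 15.88
eef_pos: [491.7, 10.9, 104.0]
orientation: [-1.566, -0.151, 0.148]
wrist_force: [-0.9, -0.8, -0.8]
finger_gap: 35.3
```

```bash
python3 st.py; python3 al.py
```

```text
t 15.88 tcp [491.7  10.9 104. ] yaw 10.94 tooly [ 0.002 -0.001 -1.   ] F [-0.9 -0.8 -0.8] gap 35.3 q [-0.21  0.56  1.88 -0.    0.7  -1.97]
-180 -160 95 W pct 3,20,50,97 [-24.6 -19.7  -7.8  12.9] Z [ 96.8 112.2 127.5 131.8]
-160 -140 114 W pct 3,20,50,97 [-24.5 -21.8 -18.8  10.4] Z [ 97.3 119.4 130.3 131.9]
-140 -125 79 W pct 3,20,50,97 [-25.2 -21.3 -18.6  12. ] Z [ 96.6 121.5 130.  131.7]
-80 -60 78 W pct 3,20,50,97 [-25.2 -21.7 -19.8 -11.4] Z [ 95.9 114.6 127.7 130.7]
-60 -45 69 W pct 3,20,50,97 [-24.8 -22.4 -18.7  -3. ] Z [ 96.4 121.4 129.6 132.3]
-45 -30 71 W pct 3,20,50,97 [-24.5 -21.5 -19.   12.1] Z [ 96.6 119.4 130.1 132.7]
-30 -20 11 W pct 3,20,50,97 [-19.6 -19.  -13.6   4.3] Z [ 97.8 128.  130.8 131.3]
0 10 27 W pct 3,20,50,97 [-11.9  -9.7  -6.8   6.4] Z [105.5 114.8 118.2 122.8]
10 25 27 W pct 3,20,50,97 [-13.3 -10.9  -8.5  -0. ] Z [105.8 115.1 117.4 121.6]
25 40 27 W pct 3,20,50,97 [-12.2 -10.2  -7.1  -0.1] Z [102.5 114.2 119.5 121.7]
40 55 30 W pct 3,20,50,97 [-12.9 -11.4  -7.4   1.4] Z [104.2 116.1 119.1 120.8]
55 70 30 W pct 3,20,50,97 [-12.6  -9.7  -7.8  -0.3] Z [104.5 113.8 119.7 126.2]
-160 -140 18 W pct 3,20,50,97 [-19.6 -17.8 -12.2   0.4] Z [128.3 131.7 133.4 135.1]
-140 -125 33 W pct 3,20,50,97 [-17.   -8.7   4.6  15.4] Z [122.3 131.  132.9 133.9]
0 10 15 W pct 3,20,50,97 [-7.4 -3.3  2.9  7.8] Z [109.3 117.2 121.2 126.3]
10 25 28 W pct 3,20,50,97 [-9.8 -6.6 -0.9  8.4] Z [113.8 118.  121.2 124. ]
25 40 27 W pct 3,20,50,97 [-9.1 -5.4  0.3  8.4] Z [113.8 119.5 121.4 124.8]
40 55 28 W pct 3,20,50,97 [-8.8 -6.  -0.4  8.3] Z [112.3 119.6 121.3 123.6]
55 70 26 W pct 3,20,50,97 [-9.5 -5.6 -0.3  9. ] Z [114.  119.2 120.8 122. ]
```

Emit:
drive_tool:
  steps: [0.1,-0.0003,0.0015,-0.0018,0,0,0,0.1,0.0077,0.003,-0.0018,0,0,0,0.1,0.0137,0.0042,-0.0018,0,0,0,0.1,0.0187,0.0052,-0.0018,0,0,0,0.1,0.0187,0.0052,-0.0018,0,0,0,0.1,0.0187,0.0052,-0.0018,0,0,0]

```text
time_s: 16.48
eef_pos: [510.0, 17.3, 101.5]
orientation: [-1.566, -0.152, 0.151]
wrist_force: [-0.0, -0.9, -1.7]
finger_gap: 34.9
```

Emit:
drive_tool:
  steps: [0.1,0.0015,0.0003,0,0,0,0,0.1,0.003,0.0006,0,0,0,0,0.1,0.0045,0.0009,0,0,0,0,0.1,0.006,0.0012,0,0,0,0,0.1,0.006,0.0012,0,0,0,0]

```text
time_s: 16.9
eef_pos: [515.8, 18.4, 101.5]
orientation: [-1.566, -0.151, 0.151]
wrist_force: [1.2, 0.4, -1.0]
finger_gap: 34.9
```

```bash
python3 st.py; python3 al.py|head -14
```

```text
t 16.9 tcp [515.8  18.4 101.5] yaw 11.02 tooly [ 0.001 -0.    -1.   ] F [ 1.2  0.4 -1. ] gap 34.9 q [-0.18  0.58  1.82 -0.    0.74 -1.94]
-160 -140 65 W pct 3,20,50,97 [-20.1 -13.7  -1.3  17.7] Z [ 93.7 111.7 122.1 128. ]
-140 -125 85 W pct 3,20,50,97 [-21.8 -18.9 -14.9  15.4] Z [ 92.7 116.1 127.2 129.8]
-80 -60 139 W pct 3,20,50,97 [-31.7 -28.9 -21.4  22. ] Z [ 96.2 126.6 132.7 139. ]
-60 -45 41 W pct 3,20,50,97 [-22.4 -19.6 -16.9 -12.2] Z [ 92.2 108.8 122.1 127.8]
-45 -30 60 W pct 3,20,50,97 [-21.2 -19.1 -15.9  -4.2] Z [ 94.3 114.6 126.  128.8]
-30 -20 43 W pct 3,20,50,97 [-20.4 -18.1 -16.3  -1.7] Z [ 93.4 114.4 127.3 129.5]
-20 -10 50 W pct 3,20,50,97 [-21.9 -18.4 -16.5  11.2] Z [ 93.9 117.6 128.6 129.8]
-10 0 33 W pct 3,20,50,97 [-19.4 -18.1 -16.2   5.9] Z [ 94.7 119.4 127.6 129.2]
0 10 17 W pct 3,20,50,97 [-13.6 -12.   -7.6  -1.1] Z [104.  113.8 119.3 121. ]
10 25 28 W pct 3,20,50,97 [-14.6 -12.9  -8.3   0.4] Z [105.4 115.  119.1 120.7]
25 40 28 W pct 3,20,50,97 [-13.8 -10.7  -7.    0.7] Z [103.4 114.6 119.  121.1]
40 55 31 W pct 3,20,50,97 [-13.7 -10.2  -7.3   0.7] Z [104.8 115.1 118.2 121.3]
55 70 30 W pct 3,20,50,97 [-14.7 -11.7  -7.4   0.7] Z [101.4 114.7 120.  127.1]
0 10 9 W pct 3,20,50,97 [-7.3 -5.4 -1.   3.4] Z [116.6 119.  119.9 125.4]
```

Emit:
drive_tool:
  steps: [0.1,0.001,0.0002,0,0,0,0,0.1,0.002,0.0004,0,0,0,0,0.1,0.003,0.0006,0,0,0,0,0.1,0.004,0.0008,0,0,0,0,0.1,0.004,0.0008,0,0,0,0]

```text
time_s: 17.42
eef_pos: [519.5, 19.2, 101.5]
orientation: [-1.566, -0.151, 0.151]
wrist_force: [0.2, 0.4, -1.5]
finger_gap: 34.9
```

Emit:
drive_tool:
  steps: [0.1,0.001,0.0002,0,0,0,0,0.1,0.002,0.0004,0,0,0,0,0.1,0.003,0.0006,0,0,0,0,0.1,0.003,0.0006,0,0,0,0]

```text
time_s: 17.75
eef_pos: [520.0, 19.5, 101.2]
orientation: [-1.565, -0.147, 0.155]
wrist_force: [-6.5, -3.1, 1.8]
finger_gap: 35.2
```

```bash
python3 st.py; python3 al.py|head -14
```

```text
t 17.75 tcp [520.   19.5 101.2] yaw 11.02 tooly [-0.005 -0.    -1.   ] F [-6.5 -3.1  1.8] gap 35.2 q [-0.18  0.59  1.8  -0.    0.75 -1.94]
-140 -125 124 W pct 3,20,50,97 [-21.5 -17.5 -11.1  12.9] Z [ 93.8 113.1 126.8 129.6]
-80 -60 150 W pct 3,20,50,97 [-32.5 -27.8 -18.5  21.8] Z [ 94.4 125.7 132.3 138.8]
-60 -45 38 W pct 3,20,50,97 [-29.3 -23.8 -18.   22.5] Z [ 92.9 113.1 126.8 133.4]
-45 -30 69 W pct 3,20,50,97 [-21.2 -19.9 -16.5  -7.4] Z [ 93.1 112.3 125.2 128.5]
-30 -20 35 W pct 3,20,50,97 [-21.7 -18.8 -16.5  -4.6] Z [ 94.2 114.6 127.  128.6]
-20 -10 50 W pct 3,20,50,97 [-21.  -18.7 -16.2   9.8] Z [ 94.  115.9 127.4 129. ]
-10 0 39 W pct 3,20,50,97 [-22.  -19.  -15.   13.2] Z [ 95.6 122.8 126.9 128.2]
0 10 17 W pct 3,20,50,97 [-19.  -16.3 -13.2  -3.2] Z [ 92.6 110.3 123.8 127.4]
10 25 30 W pct 3,20,50,97 [-13.3  -9.7  -6.6   1.3] Z [104.1 114.  118.6 121.3]
25 40 27 W pct 3,20,50,97 [-12.  -10.3  -6.9  -0.7] Z [104.1 114.  119.9 122.1]
40 55 30 W pct 3,20,50,97 [-14.8 -10.4  -7.7  -0.7] Z [104.1 114.4 118.7 121.8]
55 70 33 W pct 3,20,50,97 [-18.7 -10.6  -8.    2.1] Z [102.5 114.8 120.1 131.2]
10 25 22 W pct 3,20,50,97 [-9.9 -7.4 -3.4  7.5] Z [114.1 118.  120.9 123.7]
25 40 27 W pct 3,20,50,97 [-9.2 -5.2  0.2  8.8] Z [113.5 117.9 121.3 125. ]
```

Emit:
drive_tool:
  steps: [0.1,0.001,0.0002,0,0,0,0,0.1,0.002,0.0004,0,0,0,0,0.1,0.002,0.0004,0,0,0,0]

```text
time_s: 18.1
eef_pos: [520.1, 19.6, 101.2]
orientation: [-1.565, -0.144, 0.158]
wrist_force: [-9.2, -6.0, 4.5]
finger_gap: 35.0
```

Run:
```python
import st
from h import *
p,d=cap('side','s10');cv2.imwrite('pics/s10z.png',cv2.resize(p[140:290,210:370],None,fx=4,fy=4,interpolation=cv2.INTER_CUBIC))
```

```text
t 18.1 tcp [520.1  19.6 101.2] yaw 11.02 tooly [-0.009 -0.001 -1.   ] F [-9.2 -6.   4.5] gap 35.0 q [-0.18  0.59  1.8  -0.    0.76 -1.94]
```

View pics/s10z.png

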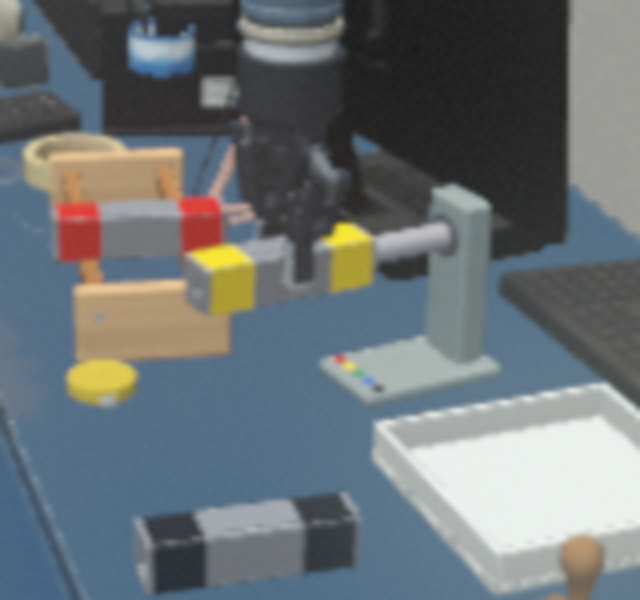

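Emit:
drive_tool:
  steps: [0.1,-0.01,-0.0019,0,0,0,0,0.1,-0.025,-0.005,0,0,0,0,0.1,-0.04,-0.0078,0.01,0,0,0,0.1,-0.04,-0.0078,0.04,0,0,0,0.1,-0.04,-0.0078,0.07,0,0,0,0.1,-0.03,-0.03,0.08,0,0,0,0.1,0,-0.06,0.08,0,0,-0.03,0.1,0.03,-0.09,0.08,0,0,-0.06,0.1,0.06,-0.12,0.08,0,0,-0.09,0.1,0.09,-0.15,0.08,0,0,-0.122,0.1,0.12,-0.18,0.08,0,0,-0.122,0.1,0.13,-0.191,0.08,0,0,-0.122]

```text
time_s: 19.15
eef_pos: [658.8, -175.5, 181.7]
orientation: [-1.574, -0.058, 0.049]
wrist_force: [1.4, -0.5, -0.8]
finger_gap: 34.9
```

Emit:
drive_tool:
  steps: [0.1,0,0,0,0,0,0,0.1,0,0,-0.03,0,0,0,0.1,0,0,-0.06,0,0,0,0.1,0,0,-0.1,0,0,0,0.1,0,0,-0.12,0,0,0,0.1,0,0,-0.12,0,0,0]

```text
time_s: 19.65
eef_pos: [649.7, -168.1, 55.5]
orientation: [-1.564, -0.046, 0.064]
wrist_force: [-0.4, -0.0, -1.7]
finger_gap: 34.8
```

Run:
```python
import st
from h import *
p,d=cap('side','s11');cv2.imwrite('pics/s11z.png',cv2.resize(p[140:330,210:410],None,fx=3.5,fy=3.5,interpolation=cv2.INTER_CUBIC))
```

```text
t 19.65 tcp [ 649.7 -168.1   55.5] yaw 4.04 tooly [-0.011  0.005 -1.   ] F [-0.4 -0.  -1.7] gap 34.8 q [-0.42  0.81  1.42  0.    0.93 -2.06]
```

View pics/s11z.png

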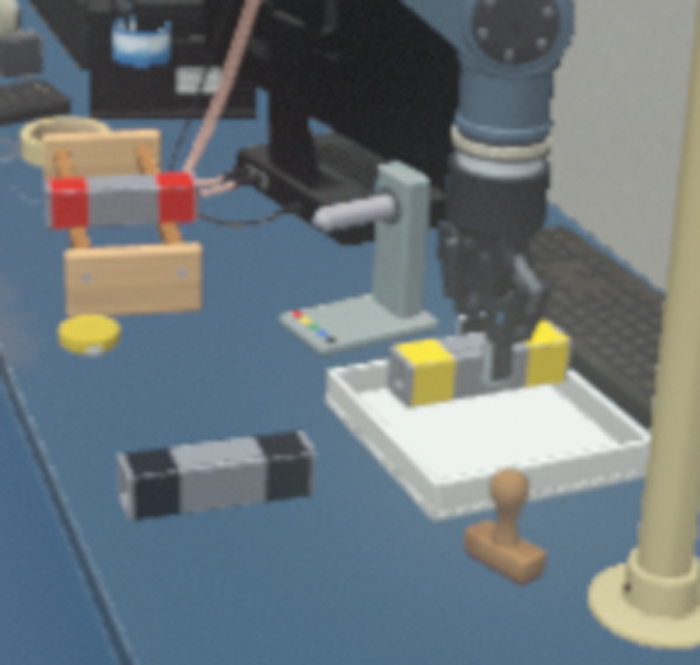

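Emit:
drive_tool:
  steps: [0.1,0,0,-0.015,0,0,0,0.1,0,0,-0.03,0,0,0,0.1,0,0,-0.03,0,0,0,0.1,0,0,-0.03,0,0,0]

```text
time_s: 20.03
eef_pos: [655.0, -170.7, 32.9]
orientation: [-1.571, -0.056, 0.054]
wrist_force: [-0.0, -0.2, -0.7]
finger_gap: 34.7
```

Release TCP height is about 15 mm.

Emit:
drive_tool:
  steps: [0.1,0,0,-0.009,0,0,0,0.1,0,0,-0.017,0,0,0,0.1,0,0,-0.017,0,0,0,0.1,0,0,-0.017,0,0,0,0.6,0,0,-0.017,0,0,0,0.6,0,0,-0.017,0,0,0,0.6,0,0,-0.017,0,0,0,0.6,0,0,0.02,0,0,0,0.6,0,0,0.06,0,0,0,0.6,0,0,0.1,0,0,0,0.6,0,0,0.14,0,0,0,0.6,0,0,0.165,0,0,0]

```text
time_s: 21.03
eef_pos: [655.9, -171.3, 201.3]
orientation: [-1.573, -0.059, 0.051]
wrist_force: [0.2, 0.5, 1.1]
finger_gap: 51.3
```

Run:
```python
import st
from h import *
p,d=cap('side','s12');cv2.imwrite('pics/s12z.png',cv2.resize(p[140:330,210:410],None,fx=3.5,fy=3.5,interpolation=cv2.INTER_CUBIC))
p,d=cap('top','t12');sleeves(p,d)
```

```text
t 21.03 tcp [ 655.9 -171.3  201.3] yaw 4.03 tooly [ 0.005 -0.002 -1.   ] F [0.2 0.5 1.1] gap 51.3 q [-0.42  0.63  1.32  0.    1.18 -2.06]
```

View pics/s12z.png

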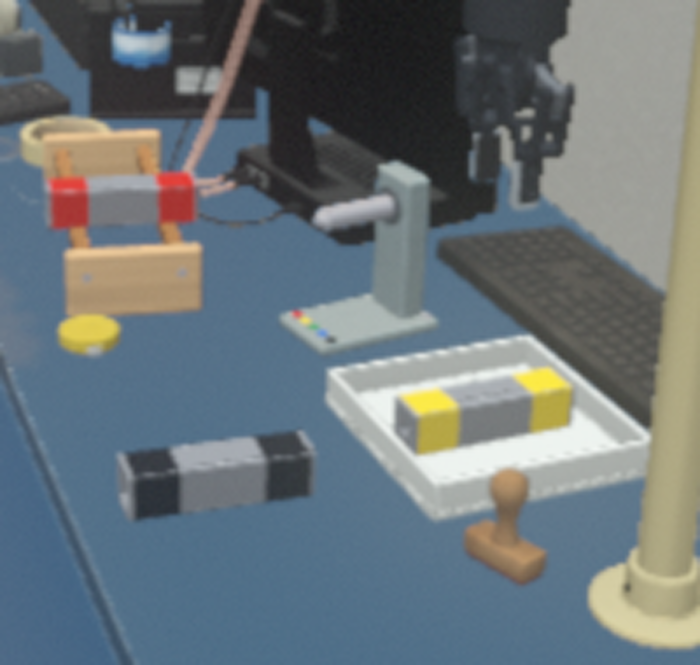

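Emit:
drive_tool:
  steps: [0.7,-0.035,-0.004,0,0,0,-0.02,0.7,-0.075,-0.008,0,0,0,-0.05,0.7,-0.115,-0.013,0,0,0,-0.08,0.7,-0.155,-0.018,-0.01,0,0,-0.11,0.7,-0.19,-0.023,-0.03,0,0,-0.11,0.7,-0.215,-0.025,-0.045,0,0,-0.11,0.7,-0.227,-0.0266,-0.05,0,0,-0.11,0.7,-0.227,-0.0266,-0.05,0,0,-0.11,0.7,-0.227,-0.0266,-0.05,0,0,-0.11]

```text
time_s: 21.88
eef_pos: [427.0, -197.4, 145.9]
orientation: [-1.57, 0.033, -0.032]
wrist_force: [0.8, -0.4, -0.3]
finger_gap: 59.6
```

Run:
```python
import st
from h import *
p,d=cap('top','t13');sleeves(p,d)
p,d=cap('side','s13');sleeves(p,d,'side')
```

```text
t 21.88 tcp [ 427.  -197.4  145.9] yaw -2.36 tooly [-0.001  0.001 -1.   ] F [ 0.8 -0.4 -0.3] gap 59.6 q [-0.67  0.46  1.9   0.    0.78 -2.2 ]
px [368. 234.] bgr [100.   92.   84.5] 176 c [ 468.9 -199.3] size [55.2 37.8] ang of long axis 0.7 zmed 36.9
   red 0 yel 0 dark 24 mean [ 470.7 -198.8   36.7]
px [365. 259.] bgr [93. 87. 85.] 97 c [ 384.7 -191. ] size [52.6 25.9] ang of long axis -4.3 zmed 36.4
   red 0 yel 0 dark 25 mean [ 388.  -188.3   35.9]
px [271. 270.] bgr [124.  117.  111.5] 548 c [ 427.1 -198.9] size [140.7  43.7] ang of long axis -1.2 zmed 36.0
   red 0 yel 0 dark 68 mean [ 425.2 -203.    35.3]
```

Unmoved. Descend, grip, lift.

Emit:
drive_tool:
  steps: [0.7,0.001,0,-0.04,0,0,0,0.7,0.001,0,-0.08,0,0,0,0.7,0.001,0,-0.11,0,0,0,0.7,0.001,0,-0.13,0,0,0,0.7,0.001,0,-0.138,0,0,0,0.7,0.001,0,-0.138,0,0,0,0.7,0.001,0,-0.138,0,0,0,0.1,0.001,0,-0.138,0,0,0,0.1,0.001,0,-0.138,0,0,0,0.1,0.001,0,-0.138,0,0,0,0.1,0.001,0,-0.138,0,0,0,0.1,0.001,0,-0.138,0,0,0]

```text
time_s: 22.98
eef_pos: [429.5, -198.1, 10.1]
orientation: [-1.573, 0.029, -0.034]
wrist_force: [1.0, 0.2, 7.2]
finger_gap: 35.5
```

```bash
python3 st.py
```

```text
t 22.98 tcp [ 429.5 -198.1   10.1] yaw -2.27 tooly [ 0.003 -0.002 -1.   ] F [1.  0.2 7.2] gap 35.5 q [-0.67  0.74  1.96  0.    0.44 -2.2 ]
```

Emit:
drive_tool:
  steps: [0.1,0,0,0.03,0,0,0,0.1,0,0,0.07,0,0,0,0.1,0,0,0.11,0,0,0,0.1,0,0,0.15,0,0,0,0.1,0.003,0.01,0.18,0,0,0,0.1,0.01,0.04,0.19,0,0,0.05,0.1,0.02,0.075,0.19,0,0,0.1,0.1,0.03,0.11,0.19,0,0,0.15,0.1,0.04,0.145,0.19,0,0,0.2,0.1,0.05,0.18,0.19,0,0,0.232,0.1,0.0617,0.211,0.19,0,0,0.232,0.1,0.0617,0.211,0.19,0,0,0.232]

```text
time_s: 23.98
eef_pos: [491.1, 18.5, 199.3]
orientation: [-1.564, -0.157, 0.153]
wrist_force: [-0.3, -0.1, -1.2]
finger_gap: 35.0
```

Emit:
drive_tool:
  steps: [0.1,0,0,-0.03,0,0,0,0.1,0,0,-0.06,0,0,0,0.1,0,0,-0.085,0,0,0,0.1,0,0,-0.097,0,0,0,0.1,0,0,-0.097,0,0,0,0.1,0,0,-0.097,0,0,0,0.1,0,0,-0.097,0,0,0]

```text
time_s: 24.57
eef_pos: [490.7, 13.1, 102.5]
orientation: [-1.566, -0.152, 0.149]
wrist_force: [0.1, -0.1, -0.4]
finger_gap: 34.8
```

```bash
python3 st.py; python3 al.py
python3 - <<'E'
from h import *
p,d=cap('side','s14');cv2.imwrite('pics/s14z.png',cv2.resize(p[140:330,210:410],None,fx=3.5,fy=3.5,interpolation=cv2.INTER_CUBIC))
E
```

```text
t 24.57 tcp [490.7  13.1 102.5] yaw 10.99 tooly [ 0.002 -0.    -1.   ] F [ 0.1 -0.1 -0.4] gap 34.8 q [-0.2   0.56  1.88 -0.    0.7  -1.96]
-180 -160 80 W pct 3,20,50,97 [-21.6 -17.8 -10.7  14.8] Z [ 95.7 112.1 126.  129.8]
-160 -140 118 W pct 3,20,50,97 [-22.4 -19.  -16.2  16.1] Z [ 94.  116.5 128.6 130.9]
-140 -125 83 W pct 3,20,50,97 [-22.5 -18.8 -16.5  13.4] Z [ 94.4 119.7 129.1 131.4]
-80 -60 79 W pct 3,20,50,97 [-22.5 -19.3 -17.2  -4.4] Z [ 95.6 113.5 127.7 130.2]
-60 -45 67 W pct 3,20,50,97 [-21.2 -18.6 -16.8   0.9] Z [ 93.3 114.7 127.8 129.7]
-45 -30 75 W pct 3,20,50,97 [-20.9 -18.3 -16.1  12.7] Z [ 93.7 119.3 128.9 130.7]
-30 -20 15 W pct 3,20,50,97 [-18.6 -17.7 -14.6   5.3] Z [ 96.3 121.2 128.6 129.8]
0 10 23 W pct 3,20,50,97 [-13.9  -9.6  -4.5   4.4] Z [104.3 114.4 117.3 118.9]
10 25 33 W pct 3,20,50,97 [-12.1 -10.1  -8.    1.9] Z [103.8 114.1 119.2 121.8]
25 40 27 W pct 3,20,50,97 [-12.9  -9.   -6.4   2.6] Z [104.9 114.4 118.1 119.8]
40 55 28 W pct 3,20,50,97 [-12.9 -10.4  -8.7   2.2] Z [102.9 114.7 119.3 121.5]
55 70 33 W pct 3,20,50,97 [-16.1 -12.6  -7.5   3.3] Z [102.  115.9 119.6 122.6]
-160 -140 21 W pct 3,20,50,97 [-18.7 -15.8  -9.5   4.8] Z [123.7 128.2 130.5 133.2]
-140 -125 32 W pct 3,20,50,97 [-13.9  -6.    5.9  17.6] Z [115.1 130.2 131.6 135.9]
0 10 15 W pct 3,20,50,97 [-7.6 -3.7 -0.   7.7] Z [107.5 115.5 118.3 119.2]
10 25 28 W pct 3,20,50,97 [-9.7 -6.6 -0.   8.3] Z [112.6 118.  120.5 122.7]
25 40 28 W pct 3,20,50,97 [-9.3 -5.3 -0.1  8.4] Z [112.4 117.5 121.4 122.9]
40 55 28 W pct 3,20,50,97 [-9.  -6.  -0.2  8.4] Z [112.1 118.  120.  122.3]
55 70 28 W pct 3,20,50,97 [-9.3 -5.4  0.7  8.8] Z [111.9 118.4 121.  123.9]
```

View pics/s14z.png

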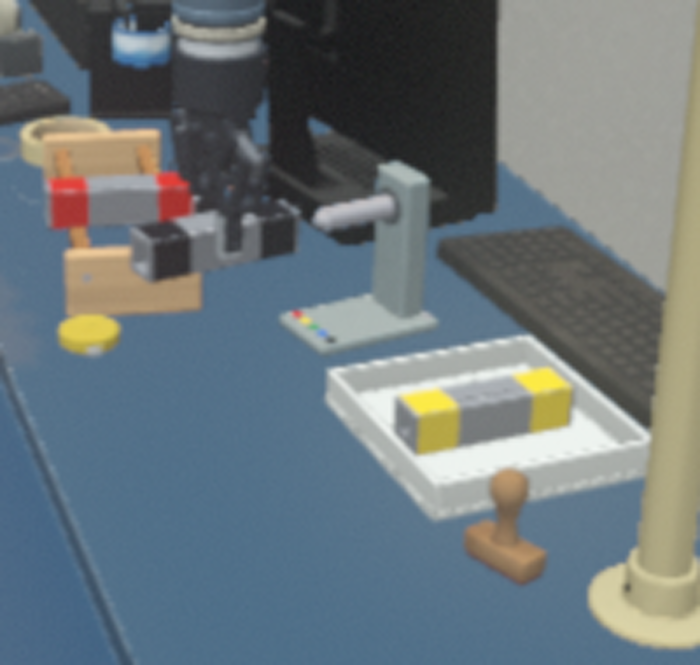

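Emit:
drive_tool:
  steps: [0.1,0.01,0.0019,-0.0008,0,0,0,0.1,0.02,0.0038,-0.0008,0,0,0,0.1,0.025,0.0048,-0.0008,0,0,0,0.1,0.03,0.0057,-0.0008,0,0,0,0.1,0.035,0.0067,-0.0008,0,0,0,0.1,0.0393,0.0076,-0.0008,0,0,0,0.1,0.0393,0.0076,-0.0008,0,0,0]

```text
time_s: 25.3
eef_pos: [530.6, 21.3, 100.6]
orientation: [-1.566, -0.152, 0.15]
wrist_force: [1.3, -0.3, -1.5]
finger_gap: 35.2
```

```bash
python3 st.py; python3 al.py|head -11
```

```text
t 25.3 tcp [530.6  21.3 100.6] yaw 11.03 tooly [ 0.001 -0.    -1.   ] F [ 1.3 -0.3 -1.5] gap 35.2 q [-0.17  0.6   1.78  0.    0.76 -1.93]
-140 -125 32 W pct 3,20,50,97 [-23.6 -19.1  -7.2  17. ] Z [ 93.4 107.6 123.9 127.9]
-80 -60 135 W pct 3,20,50,97 [-28.8 -21.7 -16.9  20.3] Z [ 93.9 121.  128.  136.3]
-60 -45 91 W pct 3,20,50,97 [-31.3 -29.9 -23.4  23.3] Z [ 94.1 126.4 133.7 138.6]
-45 -30 34 W pct 3,20,50,97 [-19.8 -18.1 -16.6  -8.7] Z [ 93.9 107.9 121.7 127.8]
-30 -20 45 W pct 3,20,50,97 [-21.8 -18.9 -16.   -4.3] Z [ 93.  112.7 126.1 129.3]
-20 -10 40 W pct 3,20,50,97 [-21.3 -19.2 -16.8  -3.5] Z [ 92.6 111.5 123.7 128.7]
-10 0 38 W pct 3,20,50,97 [-21.8 -19.1 -16.4   7.2] Z [ 94.5 118.5 126.5 128.4]
0 10 50 W pct 3,20,50,97 [-20.9 -19.  -15.7  16.4] Z [ 95.7 117.5 126.2 128. ]
10 25 32 W pct 3,20,50,97 [-20.4 -15.6 -10.7  13. ] Z [ 93.  114.3 125.7 127.5]
25 40 30 W pct 3,20,50,97 [-13.7 -10.9  -8.4  -1.2] Z [105.1 115.4 118.4 121. ]
40 55 29 W pct 3,20,50,97 [-13.4 -10.6  -5.6   1.9] Z [102.4 115.  119.  120.7]
```

Emit:
drive_tool:
  steps: [0.1,0.01,0.0019,0,0,0,0,0.1,0.02,0.0038,0,0,0,0,0.1,0.03,0.0057,0,0,0,0,0.1,0.038,0.0073,0,0,0,0,0.1,0.0451,0.0087,0,0,0,0,0.1,0.0491,0.0095,0,0,0,0,0.1,0.0491,0.0095,0,0,0,0]

```text
time_s: 25.98
eef_pos: [579.3, 30.8, 100.6]
orientation: [-1.566, -0.152, 0.15]
wrist_force: [-0.6, 0.8, -0.2]
finger_gap: 35.2
```

Emit:
drive_tool:
  steps: [0.1,0.003,0.0006,0,0,0,0,0.1,0.006,0.0011,0,0,0,0,0.1,0.008,0.0015,0,0,0,0,0.1,0.01,0.0019,0,0,0,0,0.1,0.01,0.0019,0,0,0,0]

```text
time_s: 26.4
eef_pos: [588.9, 32.6, 100.7]
orientation: [-1.566, -0.151, 0.15]
wrist_force: [1.1, 0.7, -1.1]
finger_gap: 34.8
```

Emit:
drive_tool:
  steps: [0.1,0.002,0.0004,0,0,0,0,0.1,0.003,0.0006,0,0,0,0,0.1,0.003,0.0006,0,0,0,0]

```text
time_s: 26.65
eef_pos: [589.9, 33.1, 100.4]
orientation: [-1.565, -0.148, 0.154]
wrist_force: [-4.0, -1.7, 0.4]
finger_gap: 35.0
```

```bash
python3 st.py
python3 - <<'E'
from h import *
p,d=cap('side','s15');cv2.imwrite('pics/s15z.png',cv2.resize(p[140:330,210:410],None,fx=3.5,fy=3.5,interpolation=cv2.INTER_CUBIC))
E
```

```text
t 26.65 tcp [589.9  33.1 100.4] yaw 11.02 tooly [-0.004 -0.    -1.   ] F [-4.  -1.7  0.4] gap 35.0 q [-0.13  0.66  1.63 -0.    0.86 -1.9 ]
```

View pics/s15z.png

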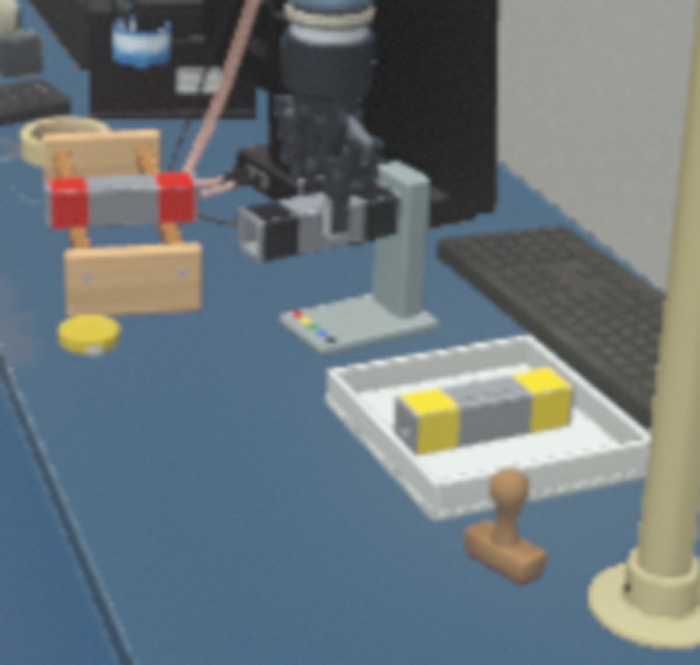

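Emit:
drive_tool:
  steps: [0.1,-0.01,-0.0019,0,0,0,0,0.1,-0.025,-0.0048,0,0,0,0,0.1,-0.04,-0.0078,0,0,0,0,0.1,-0.055,-0.0107,0,0,0,0,0.1,-0.07,-0.0136,0,0,0,0,0.1,-0.085,-0.0165,0,0,0,0,0.1,-0.1,-0.0195,0,0,0,0,0.1,-0.115,-0.0224,0,0,0,0,0.1,-0.115,-0.0224,0.03,0,0,0,0.1,-0.115,-0.0224,0.06,0,0,0,0.1,-0.115,-0.0224,0.08,0,0,0,0.1,-0.115,-0.0224,0.08,0,0,0]

```text
time_s: 27.7
eef_pos: [480.5, 10.2, 184.7]
orientation: [-1.569, -0.16, 0.142]
wrist_force: [0.4, -0.1, -1.0]
finger_gap: 34.7
```

Emit:
drive_tool:
  steps: [0.1,0,0.03,0,0,0,-0.06,0.1,0,0.068,0,0,0,-0.14,0.1,0,0.106,0,0,0,-0.22,0.1,-0.001,0.144,0,0,0,-0.3,0.1,-0.001,0.182,0,0,0,-0.333,0.1,-0.001,0.22,0,0,0,-0.333,0.1,-0.002,0.255,0,0,0,-0.333,0.1,-0.002,0.285,0,0,0,-0.333,0.1,-0.002,0.2998,0,0,0,-0.333,0.1,-0.002,0.2998,0,0,0,-0.333,0.1,-0.002,0.2998,0,0,0,-0.333]

```text
time_s: 28.62
eef_pos: [474.1, 310.7, 179.8]
orientation: [-1.569, 0.11, -0.109]
wrist_force: [-0.3, -0.9, -0.6]
finger_gap: 35.0
```

Run:
```python
import st
from rk import *
rack('s16'); p=cv2.imread('pics/s16.png');cv2.imwrite('pics/s16z.png',cv2.resize(p[110:330,160:410],None,fx=2.7,fy=2.7,interpolation=cv2.INTER_CUBIC))
```

```text
t 28.62 tcp [474.1 310.7 179.8] yaw -7.96 tooly [-0.001 -0.001 -1.   ] F [-0.3 -0.9 -0.6] gap 35.0 q [ 0.38  0.52  1.63 -0.    1.   -1.05]
red 124 A [-63.6 -33.9] B [-74.2 -66.8 -37.6] Z [57.9 89.3]
red 115 A [35.7 63.2] B [-74.6 -66.5 -33.3] Z [59.2 89. ]
```

View pics/s16z.png

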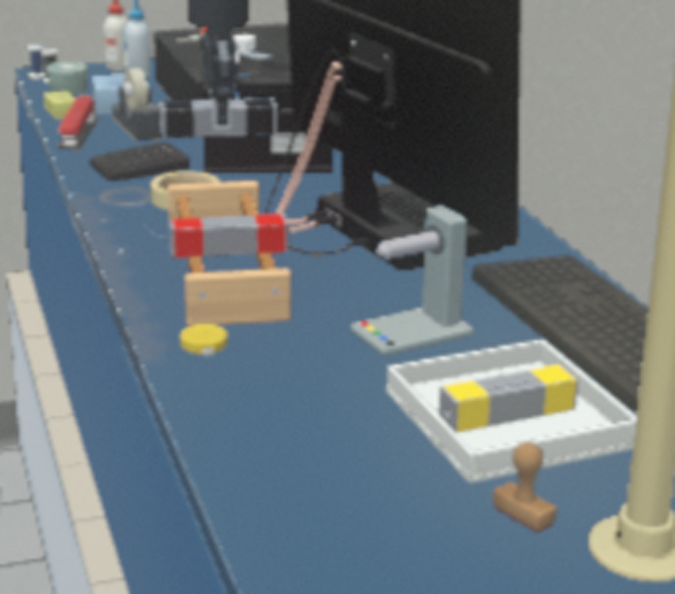

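Emit:
drive_tool:
  steps: [0.1,0,0,-0.03,0,0,0,0.1,0,0,-0.06,0,0,0,0.1,0,0,-0.085,0,0,0,0.1,0,0,-0.1,0,0,0,0.1,0,0,-0.11,0,0,0,0.1,0,0,-0.11,0,0,0]

```text
time_s: 29.17
eef_pos: [473.5, 308.4, 68.6]
orientation: [-1.57, 0.116, -0.109]
wrist_force: [0.1, -0.2, -0.6]
finger_gap: 35.0
```

Emit:
drive_tool:
  steps: [0.1,0,0,-0.006,0,0,0,0.1,0,0,-0.011,0,0,0,0.1,0,0,-0.011,0,0,0,0.7,0,0,-0.011,0,0,0,0.7,0,0,-0.011,0,0,0,0.7,0,0,-0.011,0,0,0,0.7,0,0,-0.011,0,0,0,0.7,0,0,0.02,0,0,0,0.7,0,0,0.06,0,0,0,0.7,0,0,0.1,0,0,0,0.7,0,0,0.14,0,0,0,0.7,0,0,0.16,0,0,0]

```text
time_s: 30.17
eef_pos: [476.4, 311.6, 235.8]
orientation: [-1.564, 0.105, -0.116]
wrist_force: [0.8, 0.6, -0.7]
finger_gap: 59.8
```

Run:
```python
import st
from rk import *
rack('s17'); p=cv2.imread('pics/s17.png');cv2.imwrite('pics/s17z.png',cv2.resize(p[110:330,160:410],None,fx=2.7,fy=2.7,interpolation=cv2.INTER_CUBIC))
cap('top','t17')
```

```text
t 30.17 tcp [476.4 311.6 235.8] yaw -8.05 tooly [ 0.007  0.003 -1.   ] F [ 0.8  0.6 -0.7] gap 59.8 q [ 0.38  0.44  1.58  0.    1.11 -1.05]
red 131 A [-63.5 -34.1] B [-76.  -66.2 -28.3] Z [57.9 88.4]
red 118 A [35.9 63.7] B [-74.1 -66.  -32.6] Z [58.3 88.7]
dark 53 A [-63.5 -36.5] B [15.8 23.2 41.7] Z [68.6 88. ]
dark 53 A [34.1 61.6] B [17.  24.2 45.2] Z [68.2 89. ]
```

View pics/s17z.png

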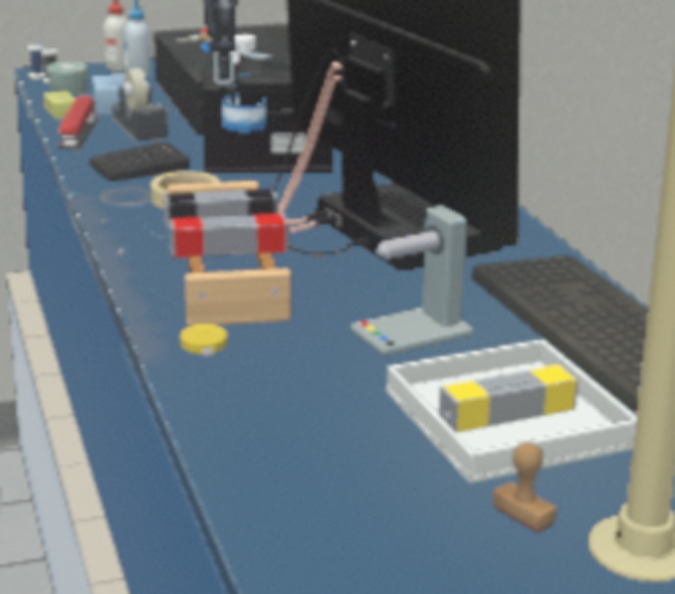

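View pics/t17.png

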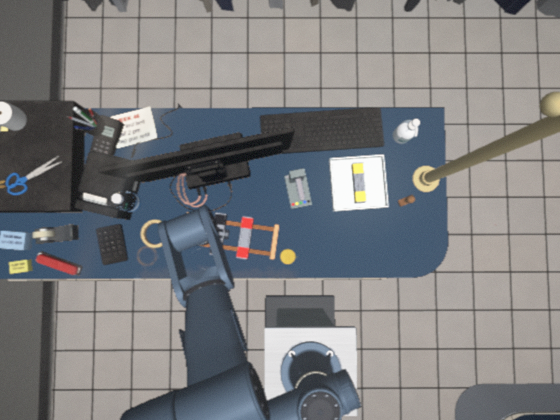

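Emit:
drive_tool:
  steps: [0.7,-0.03,-0.04,0.02,0,0,0,0.7,-0.05,-0.08,0.03,0,0,0,0.7,-0.06,-0.12,0.04,0,0,0,0.7,-0.06,-0.16,0.04,0,0,0,0.7,-0.06,-0.2,0.04,0,0,0,0.7,-0.06,-0.24,0.04,0,0,0,0.7,-0.06,-0.28,0.04,0,0,0,0.7,-0.06,-0.32,0.04,0,0,0,0.7,-0.06,-0.36,0.04,0,0,0,0.7,-0.06,-0.39,0.04,0,0,0,0.7,-0.06,-0.39,0.04,0,0,0,0.7,-0.06,-0.39,0.04,0,0,0]

```text
time_s: 31.27
eef_pos: [413.8, -80.9, 269.5]
orientation: [-1.567, 0.116, -0.113]
wrist_force: [-1.0, 0.7, 0.1]
finger_gap: 59.8
```

Run:
```python
import st
from rk import *
rack('s18'); p,d=cap('top','t18'); sleeves(p,d,zr=(75,95),box=(350,600,120,420)); sleeves(p,d,zr=(32,50),box=(540,770,-290,-60))
cv2.imwrite('pics/t18z.png',cv2.resize(p[130:280,130:430],None,fx=2.6,fy=2.6,interpolation=cv2.INTER_CUBIC))
```

```text
t 31.27 tcp [413.8 -80.9 269.5] yaw -8.34 tooly [-0.002  0.001 -1.   ] F [-1.   0.7  0.1] gap 59.8 q [-0.46  0.2   1.86  0.    1.08 -1.88]
red 129 A [-64.  -33.7] B [-75.  -66.4 -10.8] Z [58.3 88.7]
red 119 A [36.1 64.1] B [-75.1 -66.8 -35.7] Z [58.1 88.5]
dark 54 A [-63.6 -36.8] B [13.4 20.9 42.1] Z [68.7 88.7]
dark 51 A [34.7 61.1] B [14.  24.4 45.4] Z [64.8 89.2]
px [218. 234.] bgr [120. 111. 111.] 479 c [473.8 310.1] size [140.   37.7] ang of long axis -7.3 zmed 86.1
   red 0 yel 0 dark 145 mean [473.6 309.4  86.1]
px [245. 237.] bgr [123. 119. 199.] 469 c [462.  220.8] size [139.9  36.5] ang of long axis -8.3 zmed 86.3
   red 230 yel 0 dark 0 mean [461.6 220.4  86.2]
px [359. 182.] bgr [164.  224.  228.5] 442 c [ 652.3 -171.3] size [140.8  37.6] ang of long axis 4.5 zmed 41.3
   red 0 yel 185 dark 0 mean [ 651.1 -171.1   41.3]
```

View pics/t18z.png

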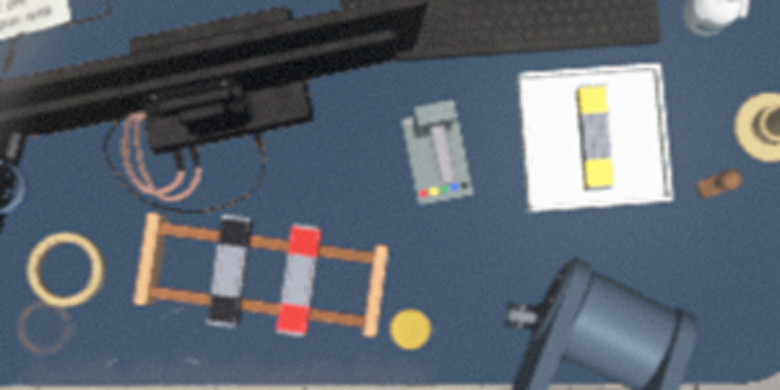

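```bash
python3 -c "
from rig import bot
print(bot.finish_job())"
```

```text
the job is handed in; nothing more can be done
None
```

I tried the three sleeves that were there (red, yellow, black) in the order of the dots, sorted them and handed the job in. No verdict came back. No green or blue sleeve showed in either camera, though a strip behind the monitor could not be seen.

- **Red:** it slid on until it met the post, with a light contact of about 4–5 N. It now lies on the rack.
- **Yellow:** it stopped firmly at the nose, in line with the pin, at about 11 N. It now lies flat in the returns tray.
- **Black:** it slid on until it met the post, with about 4 N. It now lies on the rack.

The last camera check, at about 31 s, showed:

- **On the rack:** red and black lie level across both rails, centred and square to within a few millimetres and about 1°. Their centres are about 90 mm apart.
- **In the tray:** yellow lies about in the middle.
- **Bystanders:** I saw no movement of the tape measure, masking tape or hand stamp. I compared these by eye in the pictures and did not measure them.

I saw no slackening of the grip and no sleeve knocked aside, and none of these checks failed or disagreed.

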